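# Reload reference jars for a reverse-order drift check

## Robot

A 6-joint arm with a two-finger parallel gripper is mounted at the origin on the work surface. World frame = base frame: x ahead of the robot, y to its left, z up, the work surface at z = 0. Lengths are in m, angles in rad, forces in N, time in s.
With the tool pointing down it reaches from about 0.325 to 1 m from the base axis. Payload 5.1 kg.
Tool frame: the origin (TCP) lies where the fingers leave the gripper's body, on its centre line; the fingertips stand 73 mm ahead of it and the grasp point (between the pads) lies 54 mm ahead of it; x points along the fingers, y is the direction in which the jaws open and shut, and the axes are right-handed (so a half turn about x gives the same grasp; the last joint's range is limited). The gripper opens to 85 mm and grips with 20 to 120 N. Pads are 22 mm wide; open, the fingers measure 114 mm over their backs; the gripper's body (76 mm by 85 mm) begins 54 mm behind the grasp point. The pads swing forward as they close: fully open they stand 13 mm farther back than shut.
Start: joints at [-1.313, 0.124, 1.65, -0, 1.367, -0.083], TCP at [0.217, -0.613, 0.304] pointing down, gripper open.
Joint ranges: [-2.61, 2.61], [-1.02, 2.33], [0.03, 2.71], [-1.35, 4.49], [0.32, 2.68], [-2.91, 2.91]. Speed limits (rad/s): [2.57, 2.57, 3.14, 3.14, 3.14, 3.14].

## Interface

Orientations are given as a unit quaternion [w, x, y, z].
In Python, from plant import readout, eyes, ctrl gives the robot as it stands.
- The arm moves only by the tool play_rows, never from a script. Its arguments are lists of equal length, an entry for each row: "delta_pos": the shift along the tool's x, y, z each as a share of 300 mm, from -1 to 1, a list of three; "dr": the turn, a rotation vector about the tool's x, y, z each as a share of pi/4 rad, from -1 to 1, a list of three. A call has 1 to 5 rows; each row shifts and turns the commanded pose from where the row before left it, along the tool's axes as they then stand; what a row does not reach is not made up. A row lasts 1/8 s, in which the tool goes at most 62.5 mm and 10.7 degrees, less where a joint would pass 70% of its speed; a pose out of reach is approached as far as the arm can. A call with a number of a shift or a turn outside -1 to 1 is refused whole. A call with a gripper value outside its range is refused whole. "claw" is the closure, from 0 (fully open) to 1 (shut), set as the call begins (left out, the last holds). The fingers move at their own pace and stop on an object; "newtons" is the grip in N (left out, the last holds). Time passes only in rows, so rows that do not move let the fingers close. It gives the time, the measured TCP pose, the force and the opening at its end, in the units of the state.
- readout.sense(): the state, without advancing time (a new reading comes with each control period).
- eyes.grab_frame(name): name is "scene" or "top" or "wrist"; returns the picture (400x640x3 uint8, red, green, blue); there is no depth.
- eyes.camera_model(name): a dict with "camera_matrix" (3x3 intrinsics, pixels), "k1" (the pictures are not rectified: a ray, as slopes to the right and down, at radius r is drawn at 1 + k1 r^2 times it, then the intrinsics apply), "R" (3x3) and "t" (3): a world point X has camera coordinates R X + t; the wrist camera has in their place "tool_from_camera" (4x4, takes a point from camera to tool coordinates, whose origin is the TCP and whose axes are the tool frame's). Camera axes: x right, y down, z forward; pixel columns grow to the right and rows downward; lengths in m; the calibration is good to about 2 mm. A picture is of the moment at which its call begins: read the wrist's pose just before it. camera_model takes no time and is no camera call.
- ctrl.hand_in(): hands the job in, once; it reports no verdict.
The state is a dict: "t": time; "joint_pos": joint angles; "qvel": joint speeds; "joint_torque": joint torques, N m; "ee_pos": TCP position; "orientation": TCP orientation; "ft_force": force on the tool from outside, world axes, zero at the start; "moment": the same for the moment, N m; "opening": finger opening in m.
Only numpy, scipy, OpenCV 4.12 (cv2) and the standard library are available. Lean on these libraries where they do the work, as an engineer would, in place of code of your own. Each camera call takes 0.05 s, during which the arm holds its last target.

## Task

To check the particle analyser for drift, the four reference jars are to be run again in the reverse order. Move them from their inserts in the white storage tray into the four recessed seats of the aluminium feed rack so that the row is reversed: the jar nearest the storage tray's handle goes into the seat farthest from the feed rack's handle, and so on along the row, until the one farthest from the storage tray's handle stands nearest the feed rack's. Leave each jar standing upright on the floor of its own seat, near its middle, let go, and do not tip any jar over on the way.

Things in the scene. Friction and masses are not known exactly. Their poses are not given: they have to be found in the camera images.
- storage_tray: storage tray, fixed: white plastic strip 310 mm long, 84 mm wide, that holds the four dark grey inserts in a row with the jars in them at the start. Origin: on the bench, under the middle of the row; x along the row, z up; a wire handle (60 mm wide, 40 mm high) stands across it at its +x end, x = 157 mm. The four places are at x = -108, -36, 36 and 108 mm, y = 0. Its side walls are 14 mm high; the inserts' tops are 16 mm above the bench
- feed_rack: feed rack, fixed: bare mid-grey aluminium block 310 mm long, 84 mm wide, 12 mm high, with four square recesses (seats), 58 mm wide, 6 mm deep, empty at first. Origin: on the bench, under the middle of the row of seats; x along the row, z up; a wire handle (60 mm wide, 40 mm high) stands across it at its +x end, x = 157 mm. Seats at x = -108, -36, 36 and 108 mm, y = 0; their floors are 6 mm above the bench. Left or right of the storage tray
- tin: squat round aluminium tin, 42 mm across its lid (40 mm below), 40 mm high. Origin: centre of its underside, z up. Loose, about 0.1 kg
- tube: slim round steel tube with a narrower grey cap, 28 mm across, 70 mm high (the lower 56 mm is the 28 mm body). Origin: centre of its underside, z up. Loose, about 0.12 kg
- square_bottle: square white bottle, 36 x 36 mm, body 50 mm high, with a round grey cap (26 mm across) up to 62 mm. Origin: centre of its underside; x and y square to its sides, z up. Loose, about 0.09 kg
- hex_pot: six-sided steel pot, 36 mm across flats (41.6 mm across corners), 50 mm high, with a small round stud up to 56 mm. Origin: centre of its underside; its x axis points at the middle of a flat, z up. Loose, about 0.2 kg
- tin_insert: dark grey plastic insert in the storage tray in which the tin stands at the start, 66 x 70 mm, 10 mm high, with a round pocket 56 mm across, 5 mm deep. Fixed in the tray, it stays behind and marks that jar's place in the row. Origin: centre of its underside, 6 mm above the bench (pocket floor 11 mm above the bench)
- tube_insert: dark grey plastic insert in the storage tray in which the tube stands at the start, 66 x 70 mm, 10 mm high, with a round pocket 44 mm across, 5 mm deep. Fixed in the tray, it stays behind and marks that jar's place in the row. Origin: centre of its underside, 6 mm above the bench (pocket floor 11 mm above the bench)
- square_bottle_insert: dark grey plastic insert in the storage tray in which the square bottle stands at the start, 66 x 70 mm, 10 mm high, with a square pocket 56 mm wide, 5 mm deep. Fixed in the tray, it stays behind and marks that jar's place in the row. Origin: centre of its underside, 6 mm above the bench (pocket floor 11 mm above the bench)
- hex_pot_insert: dark grey plastic insert in the storage tray in which the hex pot stands at the start, 66 x 70 mm, 10 mm high, with a round pocket 56 mm across, 5 mm deep. Fixed in the tray, it stays behind and marks that jar's place in the row. Origin: centre of its underside, 6 mm above the bench (pocket floor 11 mm above the bench)
Things that resemble listed ones, but are neither listed nor needed, are in the scene too. What is shaped like the hex_pot but blue or purple is not meant.

How it is judged:
By the outcome, as a careful person would: the job done as asked, in the order asked, and still so for the second after the job is handed in, with the robot touching nothing.
It also fails if it takes over 120 s, if anything falls off the work surface, if the arm or the gripper's body presses on something with over 40 N, if the wrist force passes 120 N, or if a joint passes its speed limit or range.

## Working session

There is one attempt and no reset: what is moved stays moved. The work goes in short steps, Python scripts to look and compute and a tool call to move; the robot and the scene stay as the last step left them, time stands still between calls to the robot, and variables do not carry over. Pictures are saved under pics/ and viewed, and the job is handed in when it is done.

Besides the shell and the picture viewer there is one more tool, called as name(argument=value, ...) on one line, values as JSON. play_rows: Moves the arm, as the interface text tells. Its arguments: {"type":"object","properties":{"delta_pos":{"type":"array","items":{"type":"array","items":{"type":"number","minimum":-1,"maximum":1}}},"dr":{"type":"array","items":{"type":"array","items":{"type":"number","minimum":-1,"maximum":1}}},"claw":{"type":"number"},"newtons":{"type":"number"}},"required":["delta_pos","dr"]}

```bash
ls; mkdir -p pics
python3 - <<'E'
from plant import readout, eyes, ctrl
import cv2
print(readout.sense())
for n in ("scene","top","wrist"):
    m=eyes.camera_model(n); print(n,m)
    cv2.imwrite(f"pics/{n}0.png",eyes.grab_frame(n)[:,:,::-1])
E
```

```text
pics
{'t': 0.0, 'joint_pos': array([-1.31258033e+00,  1.24535737e-01,  1.65166827e+00,  1.42923353e-05,
        1.36751156e+00, -8.26052945e-02]), 'qvel': array([ 3.73337612e-04,  9.42014100e-04, -7.38256777e-05,  1.77750790e-03,
        1.78175180e-03, -5.70303795e-05]), 'joint_torque': array([-5.33505299e-04, -4.23610604e+01, -3.65452516e+01, -7.56999907e-05,
        6.96762465e-03, -5.12229576e-06]), 'ee_pos': array([ 0.21712462, -0.6121783 ,  0.30263642]), 'orientation': array([-0.11916697, -0.69680338, -0.12066319,  0.69692516]), 'ft_force': array([0.09847156, 0.3802544 , 0.03677298]), 'moment': array([-0.02596954,  0.04062429, -0.04167568]), 'opening': 0.08525133999029902}
scene {'camera_matrix': array([[461.7518086 ,   0.        , 319.01479955],
       [  0.        , 461.7518086 , 212.8832441 ],
       [  0.        ,   0.        ,   1.        ]]), 'k1': 0.015353473050073554, 'R': array([[-0.67013562,  0.74222557, -0.00441108],
       [ 0.63407087,  0.56937609, -0.52322558],
       [-0.38583984, -0.35342904, -0.85218281]]), 't': array([ 0.43946502, -0.27401833,  1.18570199])}
t
[... 277 characters left out ...]
  0.01635662, -0.09185227],
       [ 0.09127787, -0.03295234, -0.99528011]]), 't': array([-0.09348882,  0.54814224,  1.04314808])}
wrist {'camera_matrix': array([[359.25452967,   0.        , 320.99827617],
       [  0.        , 359.25452967, 194.74857697],
       [  0.        ,   0.        ,   1.        ]]), 'k1': -0.052877374180442055, 'tool_from_camera': array([[-6.39679366e-04, -3.22740568e-01,  9.46487251e-01,
        -7.11769401e-02],
       [ 9.99999576e-01,  4.20957889e-04,  8.19386930e-04,
        -2.14406244e-04],
       [-6.62880678e-04,  9.46487374e-01,  3.22740162e-01,
        -8.24575220e-02],
       [ 0.00000000e+00,  0.00000000e+00,  0.00000000e+00,
         1.00000000e+00]])}
```

View pics/scene0.png

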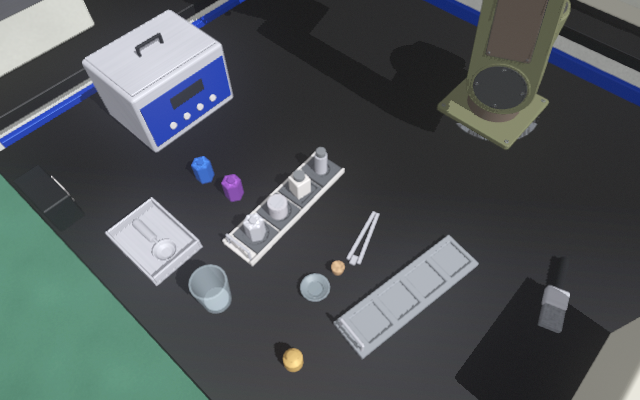

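View pics/top0.png

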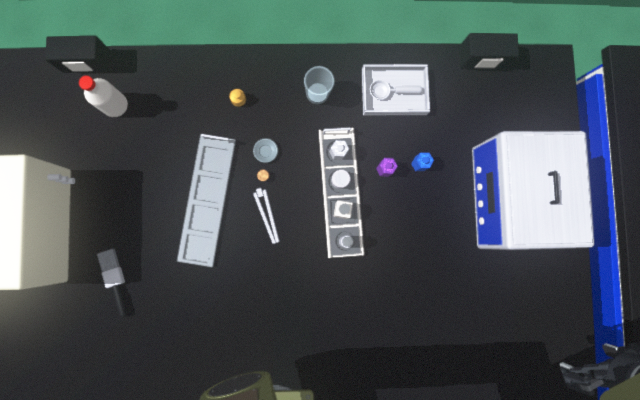

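View pics/wrist0.png

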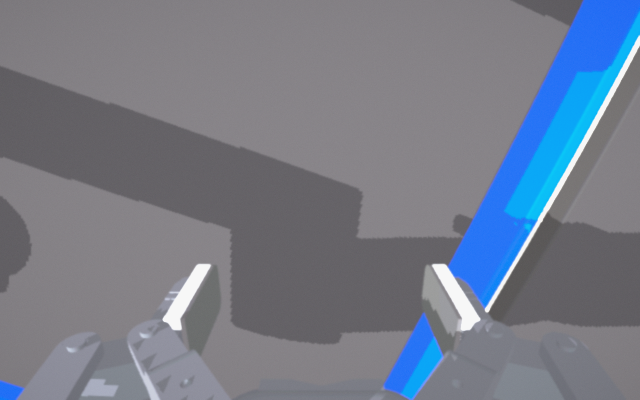

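```bash
cat > h.py <<'E'
import numpy as np, cv2
from plant import readout, eyes, ctrl
from scipy.spatial.transform import Rotation as Rn
def q2R(q): return Rn.from_quat([q[1],q[2],q[3],q[0]]).as_matrix()
def und(m,uv):
    K=m["camera_matrix"]; uv=np.atleast_2d(uv).astype(float)
    return cv2.undistortPoints(uv[:,None],K,np.array([m["k1"],0,0,0.]))[:,0]
def pose(name,st=None):
    m=eyes.camera_model(name)
    if name=="wrist":
        T=m["tool_from_camera"]; Rt=q2R(st["orientation"])
        Rw=Rt@T[:3,:3]; c=Rt@T[:3,3]+st["ee_pos"]
        return m,Rw,c
    return m,m["R"].T,-m["R"].T@m["t"]
def ray(name,uv,z,st=None):
    m,Rw,c=pose(name,st); n=und(m,uv); d=np.c_[n,np.ones(len(n))]@Rw.T
    return c+d*((z-c[2])/d[:,2])[:,None]
def proj(name,X,st=None):
    m,Rw,c=pose(name,st); X=np.atleast_2d(X).astype(float)
    Rc=Rw.T; t=-Rc@c
    return cv2.projectPoints(X[:,None],cv2.Rodrigues(Rc)[0],t,m["camera_matrix"],np.array([m["k1"],0,0,0.]))[0][:,0]
E
python3 - <<'E'
import cv2
a=cv2.imread("pics/top0.png")[120:275,165:375]; cv2.imwrite("pics/top0z.png",cv2.resize(a,None,fx=3.8,fy=3.8,interpolation=cv2.INTER_CUBIC))
a=cv2.imread("pics/scene0.png")[140:360,190:490]; cv2.imwrite("pics/scene0z.png",cv2.resize(a,None,fx=2.6,fy=2.6,interpolation=cv2.INTER_CUBIC))
E
```

```text
(no output)
```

View pics/top0z.png

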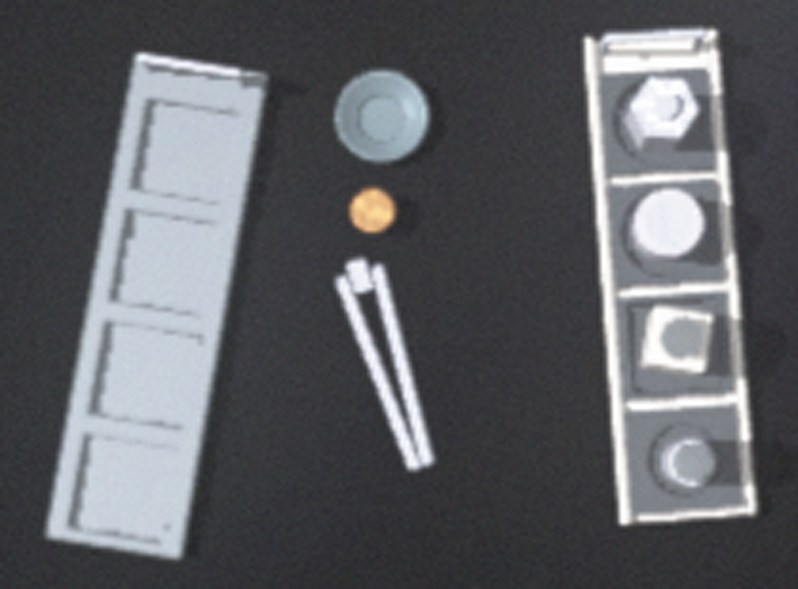

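View pics/scene0z.png

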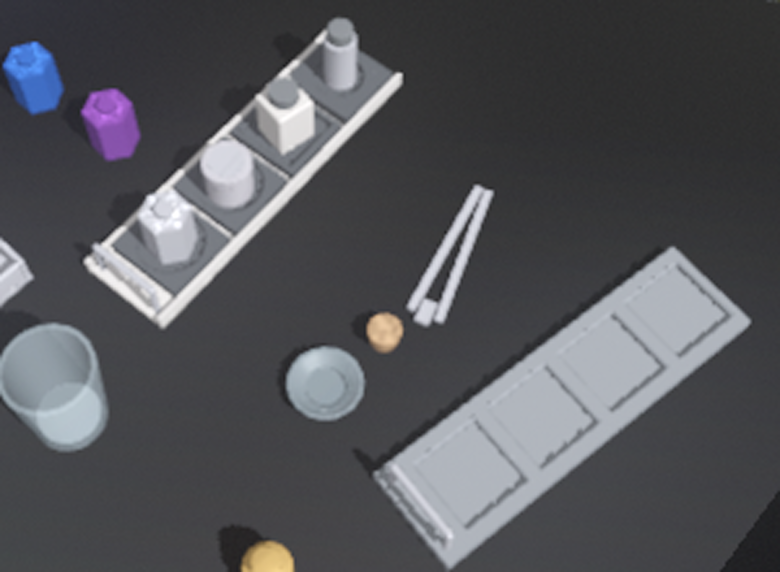

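```bash
cat > m.py <<'E'
from h import *
for n,box,boxt in (("top",(170,125,245,275),(312,120,372,268)),("scene",(325,228,490,362),(215,140,352,270))):
    im=cv2.imread(f"pics/{n}0.png")
    x0,y0,x1,y1=box
    g=cv2.cvtColor(im,cv2.COLOR_BGR2GRAY)
    m=np.zeros_like(g); m[y0:y1,x0:x1]=(g[y0:y1,x0:x1]>90)*255
    m=cv2.morphologyEx(m,cv2.MORPH_CLOSE,np.ones((5,5)))
    c=max(cv2.findContours(m,0,1)[0],key=cv2.contourArea)
    P=ray(n,c[:,0]+0.0,0.012)[:,:2].astype(np.float32)
    r=cv2.minAreaRect(P); b=cv2.boxPoints(r)
    print(n,"rack",r); print(b.round(4).tolist())
    x0,y0,x1,y1=boxt
    m=np.zeros_like(g); m[y0:y1,x0:x1]=(g[y0:y1,x0:x1]>45)*255
    cv2.imwrite(f"pics/m_{n}.png",m)
    c=max(cv2.findContours(cv2.morphologyEx(m,cv2.MORPH_OPEN,np.ones((3,3))),0,1)[0],key=cv2.contourArea)
    P=ray(n,c[:,0]+0.0,0.014)[:,:2].astype(np.float32)
    r=cv2.minAreaRect(P); print(n,"tray",r)
E
python3 m.py
```

```text
top rack ((0.5550440549850464, 0.14428061246871948), (0.08809008449316025, 0.31359508633613586), 79.70329284667969)
[[0.3928999900817871, 0.1289999932050705], [0.7013999819755554, 0.07289999723434448], [0.717199981212616, 0.15960000455379486], [0.40860000252723694, 0.21559999883174896]]
top tray ((0.5659559965133667, -0.18159756064414978), (0.1448739767074585, 0.35730841755867004), 88.7431411743164)
scene rack ((0.5552765130996704, 0.14663532376289368), (0.08804411441087723, 0.31384602189064026), 79.65411376953125)
[[0.3930000066757202, 0.1315000057220459], [0.70169997215271, 0.07509999722242355], [0.7175999879837036, 0.16179999709129333], [0.40880000591278076, 0.21809999644756317]]
scene tray ((0.5699133276939392, -0.1948746293783188), (0.3389531373977661, 0.3271526098251343), 41.91911697387695)
```

```bash
cat > m2.py <<'E'
from h import *
for n,poly in (("top",[(315,124),(359,124),(370,262),(322,262)]),("scene",[(219,238),(318,145),(350,165),(254,268)])):
    im=cv2.imread(f"pics/{n}0.png"); g=cv2.cvtColor(im,cv2.COLOR_BGR2GRAY)
    pm=np.zeros_like(g); cv2.fillPoly(pm,[np.array(poly)],255)
    m=((g>150)&(pm>0)).astype(np.uint8)*255
    pts=np.argwhere(m>0)[:,::-1].astype(float)
    P=ray(n,pts,0.014)[:,:2].astype(np.float32)
    hull=cv2.convexHull(P); r=cv2.minAreaRect(P); print(n,"tray",r, cv2.boxPoints(r).round(4).tolist())
    cv2.imwrite(f"pics/m_{n}.png",cv2.resize(m,None,fx=1,fy=1))
# insert darkness: pockets etc via top zoom clicks: jar top centres
z=lambda u,v:(u/3.8+165,v/3.8+120)
s=lambda u,v:(u/2.6+190,v/2.6+140)
for nm,t,sc,h in (("hex",z(669,105),s(164,208),.067),("tin",z(668,222),s(228,158),.051),("sqcap",z(688,340),s(285,92),.073),("tubecap",z(693,462),s(340,29),.081)):
    print(nm,ray("top",t,h),ray("scene",sc,h))
E
python3 m2.py
```

```text
top tray ((0.5683358907699585, -0.1785300225019455), (0.3118365705013275, 0.0864652469754219), 3.0121400356292725) [[0.41040000319480896, -0.1436000019311905], [0.414900004863739, -0.22990000247955322], [0.7263000011444092, -0.2134999930858612], [0.7218000292778015, -0.12720000743865967]]
scene tray ((0.561625599861145, -0.17528626322746277), (0.32739847898483276, 0.09421706944704056), 2.1436736583709717) [[0.39629998803138733, -0.13429999351501465], [0.39980000257492065, -0.22849999368190765], [0.7269999980926514, -0.21619999408721924], [0.7233999967575073, -0.12210000306367874]]
hex [[ 0.66379364 -0.17674881  0.067     ]] [[ 0.66412755 -0.17151146  0.067     ]]
tin [[ 0.59423751 -0.1759202   0.051     ]] [[ 0.59142943 -0.17547059  0.051     ]]
sqcap [[ 0.5199358  -0.18378593  0.073     ]] [[ 0.52339385 -0.17475042  0.073     ]]
tubecap [[ 0.44734455 -0.18393339  0.081     ]] [[ 0.44914647 -0.18093204  0.081     ]]
```

View pics/m_top.png

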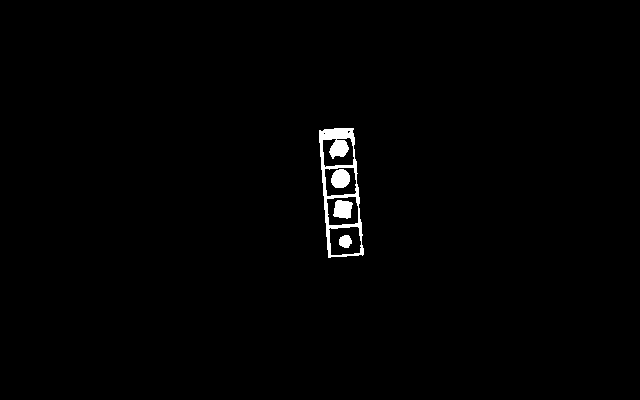

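```bash
cat >> h.py <<'E'
def plan(target,yaw=None,st=None,maxmm=60,pr=True):
    """target TCP world xyz; yaw (rad) = direction of tool z axis in world plane, tool x down"""
    st=st or readout.sense(); R0=q2R(st["orientation"]); p=np.array(st["ee_pos"])
    if yaw is None: yaw=np.arctan2(R0[1,2],R0[0,2])
    z=np.array([np.cos(yaw),np.sin(yaw),0]); x=np.array([0,0,-1.]); R1=np.c_[x,np.cross(z,x),z]
    rv=Rn.from_matrix(R0.T@R1).as_rotvec(); d=np.array(target)-p
    n=max(1,int(np.ceil(max(np.linalg.norm(d)*1000/maxmm, np.degrees(np.linalg.norm(rv))/10.3))))
    R=R0.copy(); dp=[];dr=[]
    for i in range(n):
        dp.append((R.T@(d/n)/0.3).round(4).tolist()); dr.append((rv/n/(np.pi/4)).round(4).tolist())
        R=R@Rn.from_rotvec(rv/n).as_matrix()
    print(n,"rows; d mm",(d*1000).round(1),"rv deg",np.degrees(rv).round(2))
    for i in range(0,n,5): print("delta_pos",dp[i:i+5]); print("dr",dr[i:i+5])
def show():
    st=readout.sense(); R=q2R(st["orientation"])
    print("t",round(st["t"],2),"p",st["ee_pos"].round(4),"zyaw",np.degrees(np.arctan2(R[1,2],R[0,2])).round(2),"F",st["ft_force"].round(1),"open",round(st["opening"],4),"q6",st["joint_pos"].round(2)); return st
E
python3 - <<'E'
from h import *
show()
plan([0.53,-0.177,0.36],np.radians(3))
E
```

```text
t 0.15 p [ 0.2171 -0.6123  0.3029] zyaw -160.47 F [ 0.3 -0.4 -0.2] open 0.0855 q6 [-1.31  0.12  1.65  0.    1.37 -0.08]
16 rows; d mm [312.9 435.3  57.1] rv deg [-1.6347e+02 -1.3000e-01  1.0000e-02]
delta_pos [[-0.0118, -0.0637, -0.0917], [-0.0118, -0.0464, -0.1016], [-0.0118, -0.0277, -0.1082], [-0.0118, -0.008, -0.1114], [-0.0118, 0.0119, -0.1111]]
dr [[-0.227, -0.0002, 0.0], [-0.227, -0.0002, 0.0], [-0.227, -0.0002, 0.0], [-0.227, -0.0002, 0.0], [-0.227, -0.0002, 0.0]]
delta_pos [[-0.0119, 0.0314, -0.1072], [-0.0119, 0.0499, -0.0999], [-0.0119, 0.0668, -0.0895], [-0.0119, 0.0816, -0.0762], [-0.0119, 0.0939, -0.0605]]
dr [[-0.227, -0.0002, 0.0], [-0.227, -0.0002, 0.0], [-0.227, -0.0002, 0.0], [-0.227, -0.0002, 0.0], [-0.227, -0.0002, 0.0]]
delta_pos [[-0.0119, 0.1031, -0.0429], [-0.0119, 0.1091, -0.0239], [-0.0119, 0.1116, -0.0042], [-0.0119, 0.1106, 0.0156], [-0.0119, 0.106, 0.035]]
dr [[-0.227, -0.0002, 0.0], [-0.227, -0.0002, 0.0], [-0.227, -0.0002, 0.0], [-0.227, -0.0002, 0.0], [-0.227, -0.0002, 0.0]]
delta_pos [[-0.0119, 0.0982, 0.0533]]
dr [[-0.227, -0.0002, 0.0]]
```

Run:
```python
from h import *
plan([0.61,-0.177,0.31],np.radians(-177))
```

```text
10 rows; d mm [392.9 435.3   7.1] rv deg [1.653e+01 1.000e-02 9.000e-02]
delta_pos [[-0.0022, -0.093, -0.1719], [-0.0022, -0.0979, -0.1692], [-0.0022, -0.1027, -0.1663], [-0.0022, -0.1075, -0.1632], [-0.0022, -0.1122, -0.1601]]
dr [[0.0367, 0.0, 0.0002], [0.0367, 0.0, 0.0002], [0.0367, 0.0, 0.0002], [0.0367, 0.0, 0.0002], [0.0367, 0.0, 0.0002]]
delta_pos [[-0.0023, -0.1167, -0.1568], [-0.0023, -0.1212, -0.1533], [-0.0023, -0.1256, -0.1498], [-0.0023, -0.1298, -0.1461], [-0.0023, -0.134, -0.1423]]
dr [[0.0367, 0.0, 0.0002], [0.0367, 0.0, 0.0002], [0.0367, 0.0, 0.0002], [0.0367, 0.0, 0.0002], [0.0367, 0.0, 0.0002]]
```

play_rows(delta_pos=[[-0.002, -0.093, -0.172], [-0.002, -0.098, -0.169], [-0.002, -0.103, -0.166], [-0.002, -0.107, -0.163], [-0.002, -0.112, -0.16]], dr=[[0.037, 0, 0], [0.037, 0, 0], [0.037, 0, 0], [0.037, 0, 0], [0.037, 0, 0]])

```text
t: 0.78
ee_pos: [0.4145, -0.3935, 0.3067]
orientation: [-0.069, -0.704, -0.069, 0.704]
ft_force: [-0.1, -1.0, 0.3]
opening: 0.0853
```

play_rows(delta_pos=[[-0.002, -0.117, -0.157], [-0.002, -0.121, -0.153], [-0.002, -0.126, -0.15], [-0.002, -0.13, -0.146], [-0.002, -0.134, -0.142]], dr=[[0.037, 0, 0], [0.037, 0, 0], [0.037, 0, 0], [0.037, 0, 0], [0.037, 0, 0]])

```text
t: 1.4
ee_pos: [0.6112, -0.176, 0.3097]
orientation: [-0.017, -0.707, -0.017, 0.707]
ft_force: [-0.0, -0.3, -0.1]
opening: 0.0853
```

play_rows(delta_pos=[[0, 0, 0], [0, 0, 0]], dr=[[0, 0, 0], [0, 0, 0]])

```text
t: 1.65
ee_pos: [0.61, -0.1776, 0.3093]
orientation: [-0.018, -0.706, -0.018, 0.707]
ft_force: [-1.6, 0.2, -0.9]
opening: 0.0854
```

Run:
```python
from h import *
import pickle
st=show(); im=eyes.grab_frame("wrist")
cv2.imwrite("pics/w1.png",im[:,:,::-1]); pickle.dump(dict(st),open("w1.pkl","wb"))
```

```text
t 1.65 p [ 0.61   -0.1776  0.3093] zyaw -177.09 F [-1.6  0.2 -0.9] open 0.0854 q6 [-0.37  0.09  1.68 -0.    1.37  1.15]
```

View pics/w1.png

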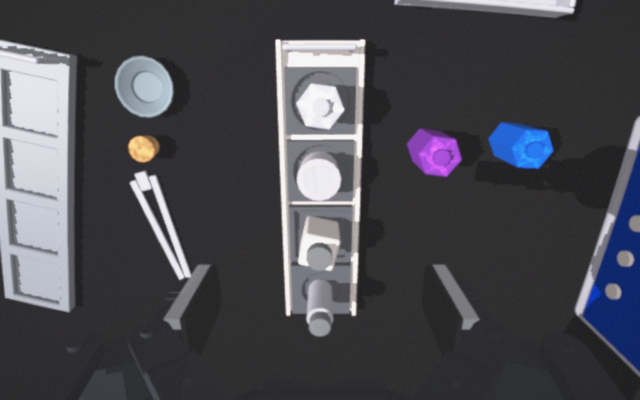

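Run:
```python
import cv2
a=cv2.imread("pics/w1.png")
for i,(x0,y0,x1,y1) in enumerate([(265,30,375,215),(265,180,375,345)]):
    cv2.imwrite(f"pics/w1z{i}.png",cv2.resize(a[y0:y1,x0:x1],None,fx=3.2*1,fy=3.2,interpolation=cv2.INTER_CUBIC))
b=cv2.hconcat([cv2.resize(a[30:215,265:375],(352,592),interpolation=2),cv2.resize(a[165:350,265:375],(352,592),interpolation=2)])
cv2.imwrite("pics/w1z.png",b)
```

```text
(no output)
```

View pics/w1z.png

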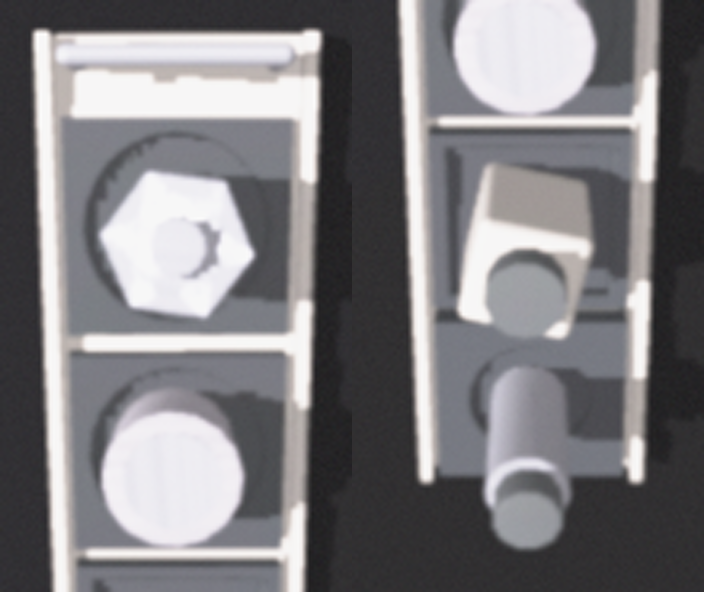

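```bash
cat > m3.py <<'E'
from h import *
import pickle
st=pickle.load(open("w1.pkl","rb"))
L=lambda *p:[(u/3.2+265,v/3.2+30) for u,v in p]
Rr=lambda *p:[((u-352)/3.2+265,v/3.2+165) for u,v in p]
r=lambda uv,z:ray("wrist",uv,z,st)[:,:2]
def pr(n,a): print(n,a.round(4).tolist())
H=r(L((152,172),(222,182),(254,252),(207,318),(128,306),(100,238)),.061)
pr("hex c",H.mean(0)); d=H-H.mean(0); print("corner ang",np.degrees(np.arctan2(d[:,1],d[:,0])).round(1),"r",np.linalg.norm(d,axis=1).round(4))
pr("stud",r(L((180,248)),.067)); pr("tin",r(L((173,478)),.051))
print("tin diam",np.linalg.norm(np.diff(r(L((102,478),(244,478)),.051),axis=0)))
S=r(Rr((487,222),(592,243),(565,336),(460,318)),.061); pr("sq c",S.mean(0)); d=np.roll(S,-1,0)-S; print("edges",np.linalg.norm(d,axis=1).round(4),np.degrees(np.arctan2(d[:,1],d[:,0])).round(1))
pr("sqcap",r(Rr((527,296)),.073)); pr("tubecap",r(Rr((527,519)),.081)); pr("tubesh",r(Rr((527,487)),.067))
T=r(L((37,33),(320,33))+Rr((643,482),(420,482)),.014); pr("tray",T); pr("tray c",T.mean(0)); d=np.roll(T,-1,0)-T; print(np.linalg.norm(d,axis=1).round(4),np.degrees(np.arctan2(d[:,1],d[:,0])).round(1))
E
python3 m3.py
```

```text
hex c [0.6641, -0.1745]
corner ang [  22.2  -32.9  -91.8 -154.3  143.3   87.5] r [0.0204 0.0205 0.021  0.0214 0.0213 0.021 ]
stud [[0.664, -0.1753]]
tin [[0.5953, -0.1767]]
tin diam 0.04239648121504799
sq c [0.5223, -0.1807]
edges [0.033  0.0336 0.0338 0.0345] [-99.5 169.2  81.9 -12.1]
sqcap [[0.5235, -0.181]]
tubecap [[0.448, -0.1848]]
tubesh [[0.4494, -0.1847]]
tray [[0.7197, -0.13], [0.724, -0.2138], [0.4128, -0.231], [0.4085, -0.1455]]
tray c [0.5663, -0.1801]
[0.0839 0.3117 0.0855 0.3116] [ -87.  -176.8   92.9    2.9]
```

Run:
```python
from h import *
plan([0.6642,-0.1748,0.18],np.radians(-154.3))
```

```text
3 rows; d mm [  54.5    3.4 -129.5] rv deg [-2.285e+01  5.000e-02  1.000e-02]
delta_pos [[0.1438, -0.0007, -0.0608], [0.1438, 0.0073, -0.0603], [0.1438, 0.0153, -0.0588]]
dr [[-0.1693, 0.0004, 0.0001], [-0.1693, 0.0004, 0.0001], [-0.1693, 0.0004, 0.0001]]
```

play_rows(delta_pos=[[0.144, -0.001, -0.061], [0.144, 0.007, -0.06], [0.144, 0.015, -0.059], [0, 0, 0]], dr=[[-0.169, 0, 0], [-0.169, 0, 0], [-0.169, 0, 0], [0, 0, 0]])

```text
t: 2.2
ee_pos: [0.6621, -0.1745, 0.175]
orientation: [-0.155, -0.687, -0.158, 0.693]
ft_force: [-0.2, 0.4, -0.0]
opening: 0.0855
```

Run:
```python
from h import *
show();plan([0.6642,-0.1748,0.100],np.radians(-154.3))
```

```text
t 2.2 p [ 0.6621 -0.1745  0.175 ] zyaw -154.47 F [-0.2  0.4 -0. ] open 0.0855 q6 [-0.34  0.31  1.66 -0.    1.18  0.79]
2 rows; d mm [  2.1  -0.3 -75. ] rv deg [-0.17  0.39  0.38]
delta_pos [[0.125, 0.0027, -0.0038], [0.125, 0.0023, -0.0034]]
dr [[-0.0019, 0.0044, 0.0042], [-0.0019, 0.0044, 0.0042]]
```

play_rows(delta_pos=[[0.13, 0, 0], [0.1, 0, 0], [0.035, 0, 0], [0, 0, 0], [0, 0, 0]], dr=[[0, 0, 0], [0, 0, 0], [0, 0, 0], [0, 0, 0], [0, 0, 0]])

```text
t: 2.82
ee_pos: [0.6658, -0.1747, 0.1034]
orientation: [0.158, 0.691, 0.156, -0.688]
ft_force: [-0.0, -0.1, -0.5]
opening: 0.0853
```

Run:
```python
from h import *
show();plan([0.6642,-0.1748,0.100],np.radians(-154.3))
cv2.imwrite("pics/w2.png",eyes.grab_frame("wrist")[:,:,::-1])
```

```text
t 2.83 p [ 0.6658 -0.1747  0.1034] zyaw -154.35 F [-0.  -0.1 -0.5] open 0.0853 q6 [-0.33  0.39  1.69 -0.    1.06  0.79]
1 rows; d mm [-1.6 -0.1 -3.4] rv deg [-0.05 -0.15 -0.15]
delta_pos [[0.0114, -0.002, 0.0051]]
dr [[-0.0012, -0.0033, -0.0033]]
```

View pics/w2.png

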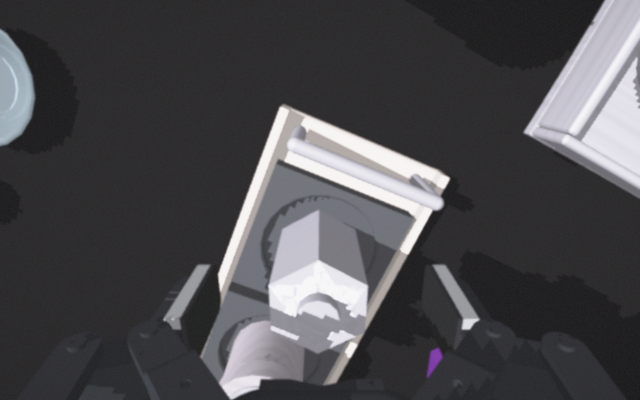

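play_rows(delta_pos=[[0.01, 0, 0.005], [0, 0, 0], [0, 0, 0], [0, 0, 0], [0, 0, 0]], dr=[[0, 0, 0], [0, 0, 0], [0, 0, 0], [0, 0, 0], [0, 0, 0]], claw=1, newtons=40)

```text
t: 3.5
ee_pos: [0.6636, -0.1747, 0.098]
orientation: [0.157, 0.69, 0.157, -0.689]
ft_force: [0.3, 0.3, 0.7]
opening: 0.0359
```

play_rows(delta_pos=[[0, 0, 0], [0, 0, 0], [0, 0, 0], [0, 0, 0]], dr=[[0, 0, 0], [0, 0, 0], [0, 0, 0], [0, 0, 0]])

```text
t: 4.0
ee_pos: [0.6636, -0.1747, 0.098]
orientation: [0.157, 0.69, 0.157, -0.689]
ft_force: [1.1, -0.0, 1.1]
opening: 0.0354
```

Run:
```python
from h import *
show();
cv2.imwrite("pics/w3.png",eyes.grab_frame("wrist")[:,:,::-1])
```

```text
t 4.0 p [ 0.6636 -0.1747  0.098 ] zyaw -154.31 F [ 1.1 -0.   1.1] open 0.0354 q6 [-0.34  0.39  1.7   0.    1.05  0.79]
```

View pics/w3.png

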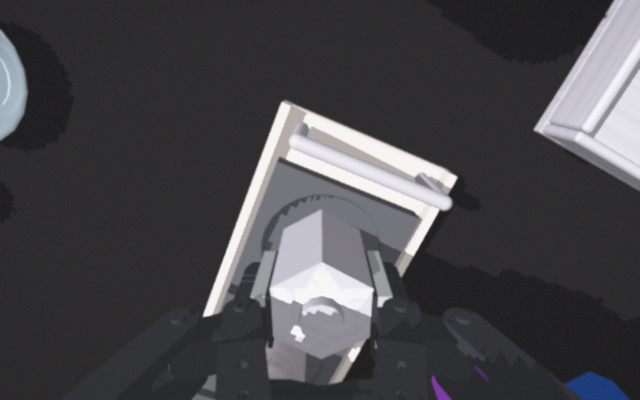

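play_rows(delta_pos=[[-0.05, 0, 0], [-0.15, 0, 0], [-0.15, 0, 0], [-0.08, 0, 0], [0, 0, 0]], dr=[[0, 0, 0], [0, 0, 0], [0, 0, 0], [0, 0, 0], [0, 0, 0]])

```text
t: 4.68
ee_pos: [0.6644, -0.175, 0.2302]
orientation: [0.158, 0.691, 0.156, -0.688]
ft_force: [0.7, -0.3, -4.3]
opening: 0.0355
```

Run:
```python
from h import *
show();plan([0.56,0.15,0.26],np.radians(-170),maxmm=50)
cv2.imwrite("pics/w4.png",eyes.grab_frame("wrist")[:,:,::-1])
```

```text
t 4.67 p [ 0.6644 -0.175   0.2302] zyaw -154.31 F [ 0.7 -0.3 -4.3] open 0.0355 q6 [-0.34  0.25  1.63 -0.    1.25  0.79]
7 rows; d mm [-104.4  325.    29.8] rv deg [15.69 -0.24 -0.18]
delta_pos [[-0.0147, -0.1609, -0.0224], [-0.0147, -0.1617, -0.016], [-0.0146, -0.1622, -0.0097], [-0.0145, -0.1625, -0.0033], [-0.0144, -0.1625, 0.003]]
dr [[0.0498, -0.0008, -0.0006], [0.0498, -0.0008, -0.0006], [0.0498, -0.0008, -0.0006], [0.0498, -0.0008, -0.0006], [0.0498, -0.0008, -0.0006]]
delta_pos [[-0.0144, -0.1623, 0.0094], [-0.0143, -0.1618, 0.0157]]
dr [[0.0498, -0.0008, -0.0006], [0.0498, -0.0008, -0.0006]]
```

View pics/w4.png

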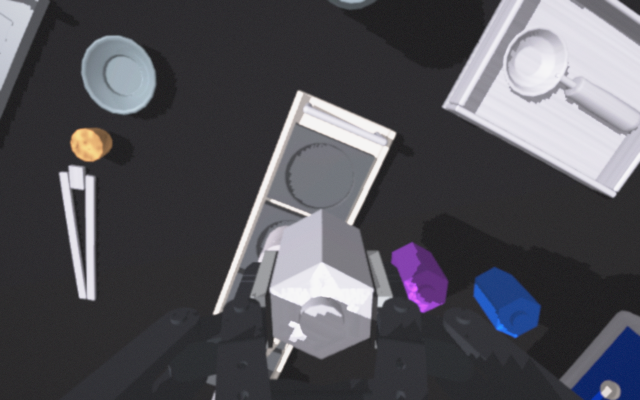

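Hex pot is held upright, and its insert at about (320,175) is empty. Carrying it to the rack.

play_rows(delta_pos=[[-0.015, -0.11, -0.015], [-0.015, -0.162, -0.022], [-0.015, -0.162, -0.014], [-0.014, -0.162, -0.006], [-0.014, -0.162, 0.001]], dr=[[0.05, 0, 0], [0.05, 0, 0], [0.05, 0, 0], [0.05, 0, 0], [0.05, 0, 0]])

```text
t: 5.35
ee_pos: [0.596, 0.0455, 0.2459]
orientation: [-0.088, -0.7, -0.089, 0.703]
ft_force: [-0.3, -0.2, -2.7]
opening: 0.0353
```

play_rows(delta_pos=[[-0.014, -0.162, 0.008], [-0.013, -0.13, 0.012], [0, -0.08, 0.01], [0, 0, 0], [0, 0, 0]], dr=[[0.05, 0, 0], [0.05, 0, 0], [0, 0, 0], [0, 0, 0], [0, 0, 0]])

```text
t: 5.98
ee_pos: [0.5641, 0.1505, 0.255]
orientation: [-0.061, -0.703, -0.061, 0.705]
ft_force: [0.7, 0.1, -3.3]
opening: 0.0355
```

Run:
```python
from h import *
import pickle
st=show();pickle.dump(dict(st),open("w5.pkl","wb"))
cv2.imwrite("pics/w5.png",eyes.grab_frame("wrist")[:,:,::-1])
```

```text
t 5.97 p [0.5641 0.1505 0.255 ] zyaw -170.07 F [ 0.7  0.1 -3.3] open 0.0355 q6 [ 0.17  0.02  1.85 -0.    1.28  1.57]
```

View pics/w5.png

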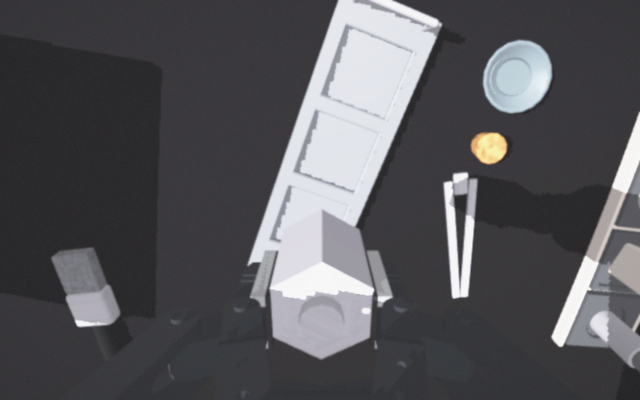

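Run:
```python
import cv2
a=cv2.imread("pics/w5.png")[0:200,270:450]
cv2.imwrite("pics/w5z.png",cv2.resize(a,None,fx=3,fy=3,interpolation=2))
```

```text
(no output)
```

View pics/w5z.png

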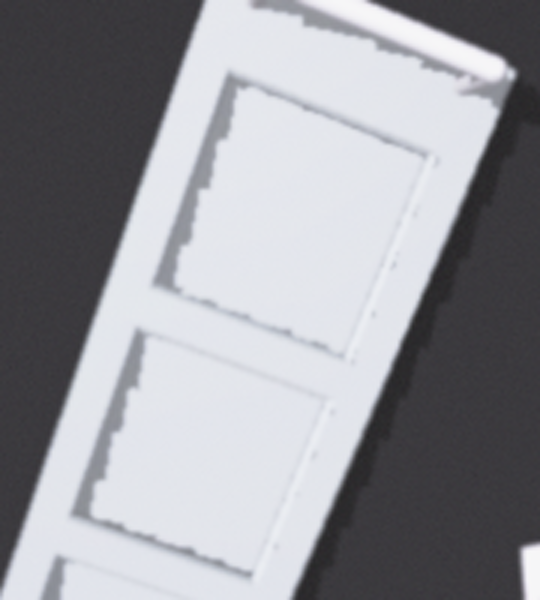

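Run:
```python
from h import *
import pickle
st=pickle.load(open("w5.pkl","rb"))
Z=lambda *p:[(u/3+270,v/3) for u,v in p]
for n,p in (("108",Z((229,72),(438,158),(351,360),(153,287))),("36",Z((137,329),(334,402),(255,580),(71,516)))):
    P=ray("wrist",p,.012,st)[:,:2]; d=np.roll(P,-1,0)-P
    print(n,P.mean(0).round(4),np.linalg.norm(d,axis=1).round(4),np.degrees(np.arctan2(d[:,1],d[:,0])).round(1))
a=np.radians(-10.3);c=np.array([.5552,.1455])
for x in(-.108,-.036,.036,.108): print(x,(c+x*np.array([np.cos(a),np.sin(a)])).round(4))
plan([0.449,0.165,0.16],np.radians(-170),maxmm=50)
```

```text
108 [0.6507 0.1259] [0.0616 0.059  0.0607 0.0598] [-100.4  169.1   80.4   -9.9]
36 [0.58   0.1391] [0.0611 0.0589 0.0597 0.0589] [-100.   168.6   80.   -10.1]
-0.108 [0.4489 0.1648]
-0.036 [0.5198 0.1519]
0.036 [0.5906 0.1391]
0.108 [0.6615 0.1262]
4 rows; d mm [-115.4   14.7  -95.5] rv deg [-0.1   0.13 -0.02]
delta_pos [[0.0798, -0.0287, 0.0924], [0.0797, -0.0287, 0.0924], [0.0797, -0.0287, 0.0925], [0.0796, -0.0288, 0.0925]]
dr [[-0.0005, 0.0007, -0.0001], [-0.0005, 0.0007, -0.0001], [-0.0005, 0.0007, -0.0001], [-0.0005, 0.0007, -0.0001]]
```

Run:
```python
from h import *
z=lambda *p:[(u/3.8+165,v/3.8+120) for u,v in p]
s=lambda *p:[(u/2.6+190,v/2.6+140) for u,v in p]
print(ray("top",z((148,98),(240,112),(218,203),(132,190)),.012).mean(0).round(4), "top 108")
print(ray("top",z((88,432),(182,430+16),(160,543),(70,528)),.012).mean(0).round(4), "top -108")
print(ray("scene",s((410,468),(473,420),(526,481),(466,526)),.012).mean(0).round(4),"scene 108")
print(ray("scene",s((625,306),(678,264),(731,312),(679,356)),.012).mean(0).round(4),"scene -108")
a=np.radians(-10.3)
c=(np.array([.6507,.1259])-.108*np.array([np.cos(a),np.sin(a)])+np.array([.58,.1391])-.036*np.array([np.cos(a),np.sin(a)]))/2
print(c)
for x in(-.108,-.036,.036,.108): print(x,(c+x*np.array([np.cos(a),np.sin(a)])).round(4))
```

```text
[0.6501 0.1264 0.012 ] top 108
[0.4383 0.1634 0.012 ] top -108
[0.6531 0.1288 0.012 ] scene 108
[0.4394 0.1682 0.012 ] scene -108
[0.54451028 0.14537376]
-0.108 [0.4383 0.1647]
-0.036 [0.5091 0.1518]
0.036 [0.5799 0.1389]
0.108 [0.6508 0.1261]
```

Run:
```python
from h import *
plan([0.438,0.1647,0.14],np.radians(-170),maxmm=50)
```

```text
4 rows; d mm [-126.4   14.4 -115.5] rv deg [-0.1   0.13 -0.02]
delta_pos [[0.0964, -0.03, 0.1014], [0.0964, -0.03, 0.1015], [0.0963, -0.0301, 0.1015], [0.0963, -0.0301, 0.1016]]
dr [[-0.0005, 0.0007, -0.0001], [-0.0005, 0.0007, -0.0001], [-0.0005, 0.0007, -0.0001], [-0.0005, 0.0007, -0.0001]]
```

play_rows(delta_pos=[[0.07, -0.02, 0.07], [0.1, -0.031, 0.11], [0.1, -0.031, 0.11], [0.07, -0.023, 0.07], [0.046, -0.015, 0.046]], dr=[[0, 0, 0], [0, 0, 0], [0, 0, 0], [0, 0, 0], [0, 0, 0]])

```text
t: 6.65
ee_pos: [0.4372, 0.1647, 0.1396]
orientation: [-0.061, -0.704, -0.061, 0.705]
ft_force: [0.5, 1.1, -1.8]
opening: 0.0354
```

play_rows(delta_pos=[[0, 0, 0], [0, 0, 0]], dr=[[0, 0, 0], [0, 0, 0]])

```text
t: 6.9
ee_pos: [0.44, 0.1655, 0.1424]
orientation: [0.061, 0.705, 0.061, -0.703]
ft_force: [0.3, 0.4, -1.9]
opening: 0.0353
```

Run:
```python
from h import *
show();plan([0.438,0.1647,0.0945],np.radians(-170),maxmm=30)
```

```text
t 6.9 p [0.44   0.1655 0.1424] zyaw -170.09 F [ 0.3  0.4 -1.9] open 0.0353 q6 [ 0.25 -0.12  2.18 -0.    1.08  1.64]
2 rows; d mm [ -2.   -0.8 -47.9] rv deg [-0.09 -0.17  0.  ]
delta_pos [[0.0798, 0.0007, 0.0038], [0.0798, 0.0007, 0.0037]]
dr [[-0.001, -0.0019, 0.0], [-0.001, -0.0019, 0.0]]
```

play_rows(delta_pos=[[0.04, 0, 0.002], [0.05, 0, 0.002], [0.04, 0, 0], [0.015, 0, 0], [0, 0, 0]], dr=[[0, 0, 0], [0, 0, 0], [0, 0, 0], [0, 0, 0], [0, 0, 0]])

```text
t: 7.52
ee_pos: [0.437, 0.1652, 0.0969]
orientation: [-0.061, -0.704, -0.061, 0.705]
ft_force: [-0.1, -0.4, -2.0]
opening: 0.0358
```

play_rows(delta_pos=[[0, 0, 0], [0, 0, 0]], dr=[[0, 0, 0], [0, 0, 0]])

```text
t: 7.78
ee_pos: [0.4377, 0.1654, 0.0981]
orientation: [0.061, 0.705, 0.061, -0.704]
ft_force: [-0.3, -1.4, -2.0]
opening: 0.0355
```

Run:
```python
from h import *
show()
```

```text
t 7.78 p [0.4377 0.1654 0.0981] zyaw -170.06 F [-0.3 -1.4 -2. ] open 0.0355 q6 [ 0.25 -0.05  2.21  0.    0.98  1.64]
```

play_rows(delta_pos=[[0.007, 0, 0], [0.006, 0, 0], [0, 0, 0], [0, 0, 0]], dr=[[0, 0, 0], [0, 0, 0], [0, 0, 0], [0, 0, 0]])

```text
t: 8.28
ee_pos: [0.4372, 0.1653, 0.0936]
orientation: [-0.061, -0.704, -0.061, 0.704]
ft_force: [0.5, -1.4, -2.7]
opening: 0.0357
```

Run:
```python
from h import *
show()
```

```text
t 8.28 p [0.4372 0.1653 0.0936] zyaw -170.06 F [ 0.5 -1.4 -2.7] open 0.0357 q6 [ 0.25 -0.04  2.21  0.    0.98  1.64]
```

Release.

play_rows(delta_pos=[[0.002, 0, 0], [0, 0, 0], [0, 0, 0], [0, 0, 0], [0, 0, 0]], dr=[[0, 0, 0], [0, 0, 0], [0, 0, 0], [0, 0, 0], [0, 0, 0]], claw=0)

```text
t: 8.9
ee_pos: [0.4373, 0.1653, 0.0931]
orientation: [0.061, 0.705, 0.061, -0.704]
ft_force: [0.5, -0.5, -0.3]
opening: 0.0852
```

play_rows(delta_pos=[[-0.05, 0, 0], [-0.1, 0, 0], [-0.16, 0, 0], [-0.12, 0, 0], [0, 0, 0]], dr=[[0, 0, 0], [0, 0, 0], [0, 0, 0], [0, 0, 0], [0, 0, 0]])

```text
t: 9.52
ee_pos: [0.4393, 0.1658, 0.2271]
orientation: [0.061, 0.708, 0.062, -0.701]
ft_force: [-0.3, -1.1, 0.3]
opening: 0.0852
```

Run:
```python
from h import *
show()
cv2.imwrite("pics/w6.png",eyes.grab_frame("wrist")[:,:,::-1])
plan([0.5953,-0.1767,0.18],np.radians(-177),maxmm=55)
```

```text
t 9.53 p [0.4393 0.1658 0.2271] zyaw -170.06 F [-0.3 -1.1  0.3] open 0.0852 q6 [ 0.25 -0.23  2.12  0.    1.24  1.64]
7 rows; d mm [ 157.2 -342.2  -44.5] rv deg [ 6.94 -0.26  0.04]
delta_pos [[0.0213, 0.1734, -0.0455], [0.0213, 0.1726, -0.0485], [0.0213, 0.1718, -0.0515], [0.0213, 0.1708, -0.0545], [0.0213, 0.1699, -0.0574]]
dr [[0.022, -0.0008, 0.0001], [0.022, -0.0008, 0.0001], [0.022, -0.0008, 0.0001], [0.022, -0.0008, 0.0001], [0.022, -0.0008, 0.0001]]
delta_pos [[0.0212, 0.1688, -0.0604], [0.0212, 0.1678, -0.0633]]
dr [[0.022, -0.0008, 0.0001], [0.022, -0.0008, 0.0001]]
```

View pics/w6.png

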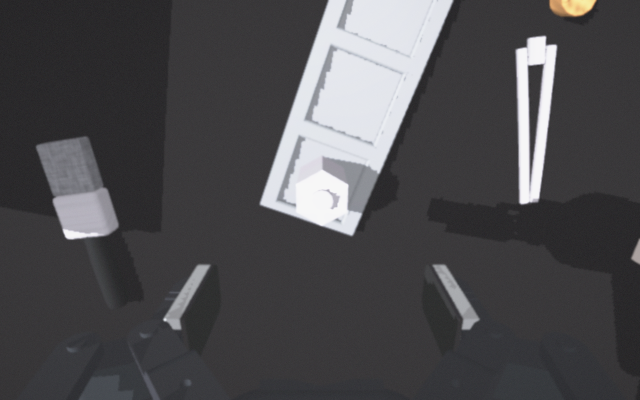

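play_rows(delta_pos=[[0, 0.12, -0.03], [0, 0.173, -0.048], [0, 0.172, -0.052], [0.02, 0.171, -0.055], [0.02, 0.17, -0.057]], dr=[[0.022, 0, 0], [0.022, 0, 0], [0.022, 0, 0], [0.022, 0, 0], [0.022, 0, 0]])

```text
t: 10.2
ee_pos: [0.5418, -0.066, 0.2083]
orientation: [-0.03, -0.706, -0.031, 0.707]
ft_force: [0.3, -0.2, 0.4]
opening: 0.0854
```

play_rows(delta_pos=[[0.03, 0.169, -0.06], [0.04, 0.15, -0.055], [0.04, 0.07, -0.023], [0, 0, 0], [0, 0, 0]], dr=[[0.022, 0, 0], [0.022, 0, 0], [0, 0, 0], [0, 0, 0], [0, 0, 0]])

```text
t: 10.82
ee_pos: [0.5914, -0.177, 0.1761]
orientation: [-0.018, -0.706, -0.019, 0.708]
ft_force: [1.5, -0.9, 0.7]
opening: 0.0848
```

Run:
```python
from h import *
show()
plan([0.5953,-0.1767,0.095],np.radians(-177),maxmm=45)
```

```text
t 10.82 p [ 0.5914 -0.177   0.1761] zyaw -176.98 F [ 1.5 -0.9  0.7] open 0.0848 q6 [-0.38  0.16  1.83  0.    1.15  1.14]
2 rows; d mm [  3.9   0.3 -81.1] rv deg [0.02 0.11 0.07]
delta_pos [[0.1351, 0.0, -0.0068], [0.1351, -0.0001, -0.0067]]
dr [[0.0003, 0.0012, 0.0008], [0.0003, 0.0012, 0.0008]]
```

play_rows(delta_pos=[[0.08, 0, -0.005], [0.1, 0, -0.005], [0.06, 0, 0], [0.02, 0, 0], [0, 0, 0]], dr=[[0, 0, 0], [0, 0, 0], [0, 0, 0], [0, 0, 0], [0, 0, 0]])

```text
t: 11.45
ee_pos: [0.5952, -0.1773, 0.0993]
orientation: [0.019, 0.707, 0.019, -0.707]
ft_force: [-0.1, 0.1, 0.1]
opening: 0.0854
```

play_rows(delta_pos=[[0, 0, 0], [0, 0, 0]], dr=[[0, 0, 0], [0, 0, 0]])

```text
t: 11.7
ee_pos: [0.5957, -0.1779, 0.1002]
orientation: [0.019, 0.707, 0.018, -0.706]
ft_force: [0.0, 1.1, 0.7]
opening: 0.0855
```

Run:
```python
from h import *
show()
plan([0.5953,-0.1767,0.095],np.radians(-177),maxmm=45)
cv2.imwrite("pics/w7.png",eyes.grab_frame("wrist")[:,:,::-1])
```

```text
t 11.7 p [ 0.5957 -0.1779  0.1002] zyaw -176.99 F [0.  1.1 0.7] open 0.0855 q6 [-0.38  0.27  1.86  0.    1.02  1.14]
1 rows; d mm [-0.4  1.2 -5.2] rv deg [ 0.01 -0.1  -0.04]
delta_pos [[0.0172, -0.0039, 0.0011]]
dr [[0.0001, -0.0022, -0.001]]
```

View pics/w7.png

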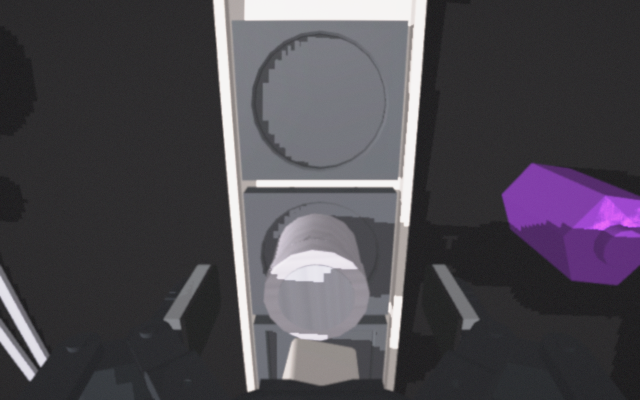

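play_rows(delta_pos=[[0.012, -0.004, 0.001], [0.006, 0, 0], [0, 0, 0]], dr=[[0, 0, 0], [0, 0, 0], [0, 0, 0]])

```text
t: 12.12
ee_pos: [0.5945, -0.1763, 0.0932]
orientation: [-0.018, -0.707, -0.019, 0.707]
ft_force: [-0.1, 0.4, 0.5]
opening: 0.0853
```

play_rows(delta_pos=[[0, 0, 0], [0, 0, 0], [0, 0, 0], [0, 0, 0], [0, 0, 0]], dr=[[0, 0, 0], [0, 0, 0], [0, 0, 0], [0, 0, 0], [0, 0, 0]], claw=1, newtons=40)

```text
t: 12.75
ee_pos: [0.595, -0.1765, 0.094]
orientation: [0.019, 0.707, 0.018, -0.707]
ft_force: [0.9, -0.8, 2.2]
opening: 0.0395
```

play_rows(delta_pos=[[0, 0, 0], [0, 0, 0], [0, 0, 0]], dr=[[0, 0, 0], [0, 0, 0], [0, 0, 0]])

```text
t: 13.12
ee_pos: [0.595, -0.1765, 0.0939]
orientation: [0.019, 0.707, 0.018, -0.707]
ft_force: [0.6, -0.4, 3.0]
opening: 0.0393
```

Run:
```python
from h import *
show()
```

```text
t 13.12 p [ 0.595  -0.1765  0.0939] zyaw -176.99 F [ 0.6 -0.4  3. ] open 0.0393 q6 [-0.37  0.27  1.86 -0.    1.01  1.14]
```

play_rows(delta_pos=[[-0.05, 0, 0], [-0.15, 0, 0], [-0.15, 0, 0], [-0.06, 0, 0], [0, 0, 0]], dr=[[0, 0, 0], [0, 0, 0], [0, 0, 0], [0, 0, 0], [0, 0, 0]])

```text
t: 13.75
ee_pos: [0.5951, -0.1765, 0.2179]
orientation: [0.019, 0.708, 0.018, -0.706]
ft_force: [0.4, -1.0, -0.3]
opening: 0.0395
```

Run:
```python
from h import *
show();plan([0.5091,0.1518,0.22],np.radians(-180),maxmm=50)
cv2.imwrite("pics/w8.png",eyes.grab_frame("wrist")[:,:,::-1])
```

```text
t 13.75 p [ 0.5951 -0.1765  0.2179] zyaw -176.99 F [ 0.4 -1.  -0.3] open 0.0395 q6 [-0.37  0.13  1.8   0.    1.22  1.14]
7 rows; d mm [-86.  328.3   2.1] rv deg [ 3.01 -0.13 -0.05]
delta_pos [[-0.0012, -0.1583, 0.0327], [-0.0012, -0.158, 0.0339], [-0.0012, -0.1578, 0.0351], [-0.0011, -0.1575, 0.0362], [-0.0011, -0.1572, 0.0374]]
dr [[0.0096, -0.0004, -0.0002], [0.0096, -0.0004, -0.0002], [0.0096, -0.0004, -0.0002], [0.0096, -0.0004, -0.0002], [0.0096, -0.0004, -0.0002]]
delta_pos [[-0.0011, -0.1569, 0.0386], [-0.001, -0.1566, 0.0398]]
dr [[0.0096, -0.0004, -0.0002], [0.0096, -0.0004, -0.0002]]
```

View pics/w8.png

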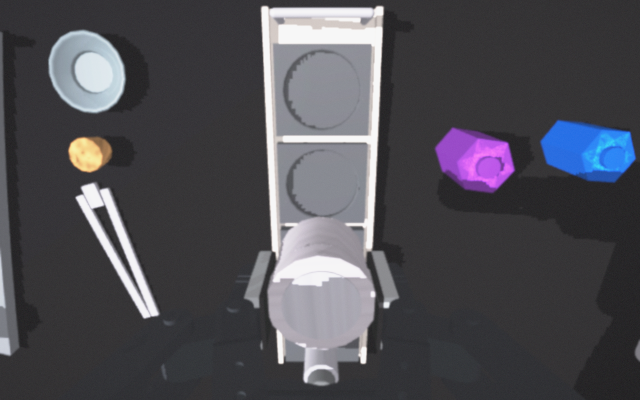

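play_rows(delta_pos=[[0, -0.11, 0.023], [0, -0.165, 0.034], [0, -0.165, 0.035], [0, -0.165, 0.037], [0, -0.165, 0.038]], dr=[[0.01, 0, 0], [0.01, 0, 0], [0.01, 0, 0], [0.01, 0, 0], [0.01, 0, 0]])

```text
t: 14.42
ee_pos: [0.5344, 0.0541, 0.2134]
orientation: [-0.004, -0.705, -0.005, 0.709]
ft_force: [0.6, 0.4, 0.1]
opening: 0.0397
```

play_rows(delta_pos=[[0, -0.16, 0.039], [0, -0.11, 0.032], [0, -0.06, 0.02], [0, 0, 0], [0, 0, 0]], dr=[[0.01, 0, 0], [0.007, 0, 0], [0, 0, 0], [0, 0, 0], [0, 0, 0]])

```text
t: 15.05
ee_pos: [0.5084, 0.1506, 0.2159]
orientation: [0.0, -0.707, 0.001, 0.707]
ft_force: [-0.7, 0.1, -0.3]
opening: 0.0392
```

Run:
```python
from h import *
show();plan([0.5091,0.1518,0.12],np.radians(-180),maxmm=45)
cv2.imwrite("pics/w9.png",eyes.grab_frame("wrist")[:,:,::-1])
cv2.imwrite("pics/s9.png",eyes.grab_frame("scene")[:,:,::-1][100:380,200:520])
```

```text
t 15.05 p [0.5084 0.1506 0.2159] zyaw 179.96 F [-0.7  0.1 -0.3] open 0.0392 q6 [ 0.19 -0.07  2.   -0.    1.21  1.76]
3 rows; d mm [  0.7   1.2 -95.9] rv deg [-0.04  0.06 -0.04]
delta_pos [[0.1066, -0.0014, -0.0009], [0.1066, -0.0014, -0.0009], [0.1066, -0.0013, -0.0009]]
dr [[-0.0003, 0.0004, -0.0003], [-0.0003, 0.0004, -0.0003], [-0.0003, 0.0004, -0.0003]]
```

View pics/s9.png

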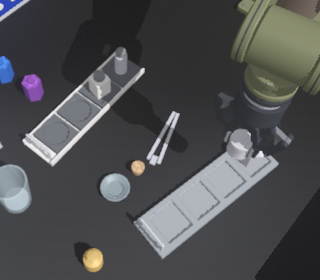

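play_rows(delta_pos=[[0.08, -0.004, -0.002], [0.12, 0, 0], [0.12, 0, 0], [0.06, 0, 0], [0.015, 0, 0]], dr=[[0, 0, 0], [0, 0, 0], [0, 0, 0], [0, 0, 0], [0, 0, 0]])

```text
t: 15.78
ee_pos: [0.5087, 0.1521, 0.0972]
orientation: [0.0, -0.706, 0.0, 0.708]
ft_force: [-0.1, 1.2, -1.7]
opening: 0.0396
```

play_rows(delta_pos=[[0, 0, 0], [0, 0, 0], [0, 0, 0]], dr=[[0, 0, 0], [0, 0, 0], [0, 0, 0]])

```text
t: 16.15
ee_pos: [0.5096, 0.1528, 0.0993]
orientation: [-0.0, 0.708, 0.0, -0.706]
ft_force: [-0.6, 0.6, -1.6]
opening: 0.0393
```

Run:
```python
from h import *
show();plan([0.5091,0.1518,0.0895],np.radians(-180),maxmm=45)
```

```text
t 16.15 p [0.5096 0.1528 0.0993] zyaw -180.0 F [-0.6  0.6 -1.6] open 0.0393 q6 [0.19 0.09 2.06 0.   0.99 1.76]
1 rows; d mm [-0.5 -1.  -9.8] rv deg [ 0.   -0.12  0.02]
delta_pos [[0.0328, 0.0034, 0.0018]]
dr [[0.0, -0.0027, 0.0005]]
```

play_rows(delta_pos=[[0.015, 0.003, 0.002], [0.012, 0, 0], [0.005, 0, 0], [0, 0, 0], [0, 0, 0]], dr=[[0, 0, 0], [0, 0, 0], [0, 0, 0], [0, 0, 0], [0, 0, 0]])

```text
t: 16.77
ee_pos: [0.5084, 0.1518, 0.0889]
orientation: [-0.0, -0.707, 0.0, 0.707]
ft_force: [-2.8, -2.0, 5.6]
opening: 0.0398
```

Run:
```python
from h import *
show()
cv2.imwrite("pics/w10.png",eyes.grab_frame("wrist")[:,:,::-1])
```

```text
t 16.77 p [0.5084 0.1518 0.0889] zyaw -180.0 F [-2.8 -2.   5.6] open 0.0398 q6 [ 0.19  0.1   2.07 -0.    0.97  1.76]
```

View pics/w10.png

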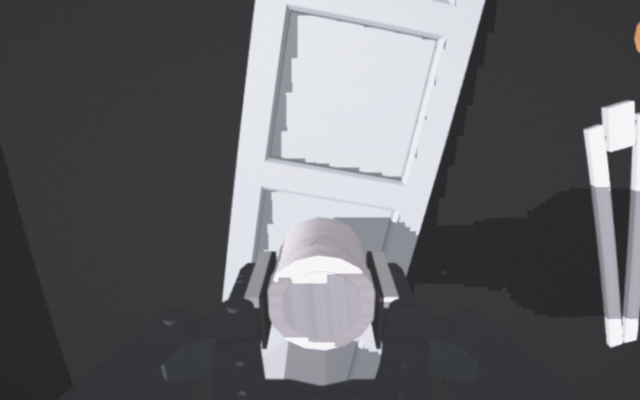

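Contact (Fz +5.6 N) at the expected height; the tin stands in its seat next to the hex pot. Release.

play_rows(delta_pos=[[0, 0, 0], [0, 0, 0], [0, 0, 0], [0, 0, 0], [0, 0, 0]], dr=[[0, 0, 0], [0, 0, 0], [0, 0, 0], [0, 0, 0], [0, 0, 0]], claw=0)

```text
t: 17.45
ee_pos: [0.5083, 0.1517, 0.0885]
orientation: [-0.0, 0.707, -0.0, -0.707]
ft_force: [0.2, 0.8, -0.3]
opening: 0.0855
```

play_rows(delta_pos=[[-0.05, 0, 0], [-0.1, 0, 0], [-0.16, 0, 0], [-0.12, 0, 0], [0, 0, 0]], dr=[[0, 0, 0], [0, 0, 0], [0, 0, 0], [0, 0, 0], [0, 0, 0]])

```text
t: 18.08
ee_pos: [0.5105, 0.1522, 0.223]
orientation: [-0.001, 0.71, 0.001, -0.704]
ft_force: [-0.5, 0.6, -0.4]
opening: 0.0856
```

Run:
```python
from h import *
show()
cv2.imwrite("pics/w11.png",eyes.grab_frame("wrist")[:,:,::-1])
plan([0.5225,-0.1808,0.18],np.radians(-190.1),maxmm=52)
```

```text
t 18.07 p [0.5105 0.1522 0.223 ] zyaw -180.0 F [-0.5  0.6 -0.4] open 0.0856 q6 [ 0.19 -0.08  1.99  0.    1.21  1.76]
7 rows; d mm [  13.3 -332.7  -40.2] rv deg [10.1  -0.26  0.08]
delta_pos [[0.019, 0.1585, -0.0062], [0.0191, 0.1583, -0.0102], [0.0191, 0.1579, -0.0142], [0.0191, 0.1575, -0.0182], [0.0191, 0.157, -0.0222]]
dr [[0.0321, -0.0008, 0.0002], [0.0321, -0.0008, 0.0002], [0.0321, -0.0008, 0.0002], [0.0321, -0.0008, 0.0002], [0.0321, -0.0008, 0.0002]]
delta_pos [[0.0191, 0.1564, -0.0261], [0.0192, 0.1557, -0.0301]]
dr [[0.0321, -0.0008, 0.0002], [0.0321, -0.0008, 0.0002]]
```

View pics/w11.png

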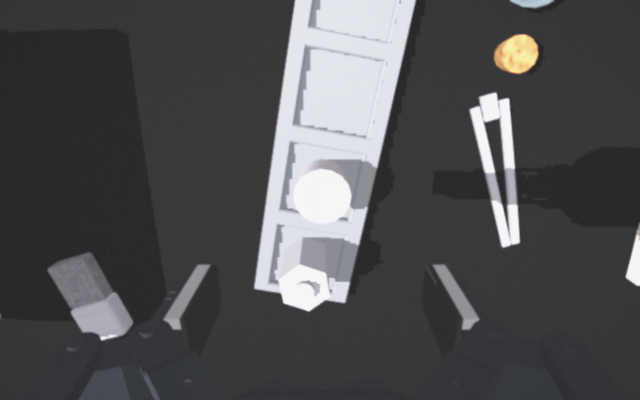

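Tin and hex pot both stand in their seats (tin at (322,195), hex pot at (305,285)). On to the square bottle.

play_rows(delta_pos=[[0, 0.11, -0.004], [0, 0.165, -0.01], [0, 0.165, -0.014], [0.02, 0.165, -0.018], [0.02, 0.165, -0.022]], dr=[[0.032, 0, 0], [0.032, 0, 0], [0.032, 0, 0], [0.032, 0, 0], [0.032, 0, 0]])

```text
t: 18.75
ee_pos: [0.5152, -0.0815, 0.2039]
orientation: [0.045, -0.705, 0.044, 0.707]
ft_force: [0.4, 0.2, 0.7]
opening: 0.0858
```

play_rows(delta_pos=[[0.03, 0.16, -0.026], [0.04, 0.11, -0.022], [0.025, 0.06, -0.012], [0, 0, 0], [0, 0, 0]], dr=[[0.032, 0, 0], [0.032, 0, 0], [0, 0, 0], [0, 0, 0], [0, 0, 0]])

```text
t: 19.38
ee_pos: [0.5199, -0.1797, 0.1769]
orientation: [0.062, -0.704, 0.062, 0.705]
ft_force: [1.3, 0.6, 0.5]
opening: 0.0853
```

Run:
```python
from h import *
show()
plan([0.5225,-0.1808,0.105],np.radians(-190.1),maxmm=45)
```

```text
t 19.38 p [ 0.5199 -0.1797  0.1769] zyaw 169.97 F [1.3 0.6 0.5] open 0.0853 q6 [-0.43  0.02  1.98  0.    1.14  1.31]
2 rows; d mm [  2.6  -1.1 -71.9] rv deg [0.07 0.03 0.03]
delta_pos [[0.1198, 0.0011, -0.0047], [0.1198, 0.0011, -0.0047]]
dr [[0.0008, 0.0003, 0.0004], [0.0008, 0.0003, 0.0004]]
```

play_rows(delta_pos=[[0.08, 0.001, -0.003], [0.1, 0.001, -0.003], [0.055, 0, 0], [0.02, 0, 0], [0, 0, 0]], dr=[[0, 0, 0], [0, 0, 0], [0, 0, 0], [0, 0, 0], [0, 0, 0]])

```text
t: 20.0
ee_pos: [0.5218, -0.1814, 0.1009]
orientation: [-0.062, 0.705, -0.062, -0.704]
ft_force: [1.3, 0.1, 0.1]
opening: 0.0857
```

play_rows(delta_pos=[[0, 0, 0], [0, 0, 0]], dr=[[0, 0, 0], [0, 0, 0]])

```text
t: 20.25
ee_pos: [0.5221, -0.1819, 0.1015]
orientation: [-0.062, 0.705, -0.062, -0.704]
ft_force: [0.1, -1.2, -0.5]
opening: 0.0852
```

Run:
```python
from h import *
show()
plan([0.5225,-0.1808,0.100],np.radians(-190.1),maxmm=45)
cv2.imwrite("pics/w12.png",eyes.grab_frame("wrist")[:,:,::-1])
```

```text
t 20.25 p [ 0.5221 -0.1819  0.1015] zyaw 169.91 F [ 0.1 -1.2 -0.5] open 0.0852 q6 [-0.43  0.13  2.02  0.    1.    1.31]
1 rows; d mm [ 0.4  1.1 -1.5] rv deg [ 0.01 -0.1  -0.02]
delta_pos [[0.0052, -0.0038, -0.0006]]
dr [[0.0003, -0.0022, -0.0005]]
```

View pics/w12.png

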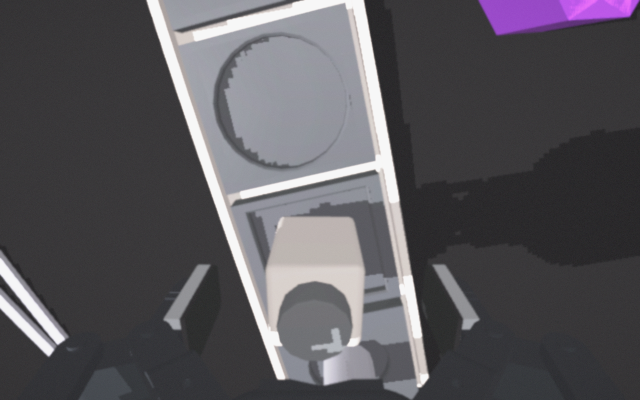

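Bottle is square to the jaws, centred at u≈315. Grip.

play_rows(delta_pos=[[0.004, -0.004, 0], [0, 0, 0], [0, 0, 0], [0, 0, 0], [0, 0, 0]], dr=[[0, 0, 0], [0, 0, 0], [0, 0, 0], [0, 0, 0], [0, 0, 0]], claw=1, newtons=40)

```text
t: 20.92
ee_pos: [0.5218, -0.1805, 0.0994]
orientation: [-0.062, 0.704, -0.062, -0.704]
ft_force: [-0.1, -0.5, 1.0]
opening: 0.0356
```

play_rows(delta_pos=[[0, 0, 0], [0, 0, 0], [0, 0, 0], [0, 0, 0]], dr=[[0, 0, 0], [0, 0, 0], [0, 0, 0], [0, 0, 0]])

```text
t: 21.42
ee_pos: [0.5218, -0.1805, 0.0994]
orientation: [-0.062, 0.704, -0.062, -0.704]
ft_force: [0.6, -0.5, 1.1]
opening: 0.0356
```

Run:
```python
from h import *
show()
```

```text
t 21.43 p [ 0.5218 -0.1805  0.0994] zyaw 169.92 F [ 0.6 -0.5  1.1] open 0.0356 q6 [-0.43  0.13  2.02 -0.    0.99  1.32]
```

play_rows(delta_pos=[[-0.05, 0, 0], [-0.15, 0, 0], [-0.15, 0, 0], [-0.06, 0, 0], [0, 0, 0]], dr=[[0, 0, 0], [0, 0, 0], [0, 0, 0], [0, 0, 0], [0, 0, 0]])

```text
t: 22.05
ee_pos: [0.5222, -0.1806, 0.2237]
orientation: [-0.062, 0.705, -0.062, -0.703]
ft_force: [0.1, 0.2, -0.9]
opening: 0.0356
```

Run:
```python
from h import *
show();plan([0.5797,0.1389,0.22],np.radians(-190.1),maxmm=50)
cv2.imwrite("pics/w13.png",eyes.grab_frame("wrist")[:,:,::-1])
```

```text
t 22.05 p [ 0.5222 -0.1806  0.2237] zyaw 169.92 F [ 0.1  0.2 -0.9] open 0.0356 q6 [-0.43 -0.03  1.95  0.    1.22  1.32]
7 rows; d mm [ 57.5 319.5  -3.7] rv deg [ 0.02 -0.15 -0.04]
delta_pos [[0.0016, -0.1546, -0.0003], [0.0017, -0.1546, -0.0003], [0.0017, -0.1546, -0.0003], [0.0017, -0.1546, -0.0003], [0.0017, -0.1546, -0.0003]]
dr [[0.0001, -0.0005, -0.0001], [0.0001, -0.0005, -0.0001], [0.0001, -0.0005, -0.0001], [0.0001, -0.0005, -0.0001], [0.0001, -0.0005, -0.0001]]
delta_pos [[0.0017, -0.1546, -0.0003], [0.0017, -0.1546, -0.0003]]
dr [[0.0001, -0.0005, -0.0001], [0.0001, -0.0005, -0.0001]]
```

View pics/w13.png

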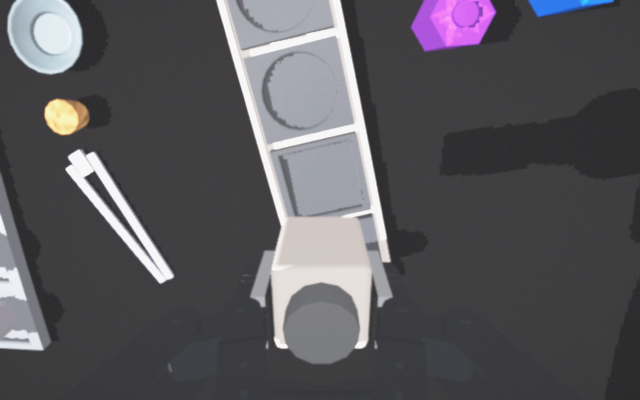

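play_rows(delta_pos=[[0, -0.11, 0], [0, -0.165, 0], [0, -0.165, 0], [0, -0.165, 0], [0, -0.165, 0]], dr=[[0, 0, 0], [0, 0, 0], [0, 0, 0], [0, 0, 0], [0, 0, 0]])

```text
t: 22.72
ee_pos: [0.5609, 0.0485, 0.2191]
orientation: [0.062, -0.703, 0.062, 0.706]
ft_force: [0.3, 0.4, -0.6]
opening: 0.0355
```

play_rows(delta_pos=[[0, -0.155, -0.001], [0, -0.1, 0], [0, -0.057, 0], [0, 0, 0], [0, 0, 0]], dr=[[0, 0, 0], [0, 0, 0], [0, 0, 0], [0, 0, 0], [0, 0, 0]])

```text
t: 23.35
ee_pos: [0.5786, 0.1381, 0.2215]
orientation: [0.062, -0.704, 0.063, 0.705]
ft_force: [-0.1, 0.4, -0.8]
opening: 0.035
```

Run:
```python
from h import *
show();plan([0.5797,0.1389,0.1],np.radians(-190.1),maxmm=45)
```

```text
t 23.35 p [0.5786 0.1381 0.2215] zyaw 169.87 F [-0.1  0.4 -0.8] open 0.035 q6 [ 0.14  0.07  1.85 -0.    1.22  1.89]
3 rows; d mm [   1.1    0.8 -121.5] rv deg [-0.03  0.07 -0.05]
delta_pos [[0.135, -0.0012, -0.0012], [0.135, -0.0011, -0.0012], [0.135, -0.0011, -0.0011]]
dr [[-0.0002, 0.0005, -0.0004], [-0.0002, 0.0005, -0.0004], [-0.0002, 0.0005, -0.0004]]
```

play_rows(delta_pos=[[0.08, -0.003, -0.002], [0.125, 0, 0], [0.125, 0, 0], [0.055, 0, 0], [0.015, 0, 0]], dr=[[0, 0, 0], [0, 0, 0], [0, 0, 0], [0, 0, 0], [0, 0, 0]])

```text
t: 23.98
ee_pos: [0.5793, 0.1391, 0.1016]
orientation: [0.062, -0.704, 0.063, 0.705]
ft_force: [0.0, -0.1, -1.8]
opening: 0.0355
```

play_rows(delta_pos=[[0, 0, 0], [0, 0, 0], [0, 0, 0]], dr=[[0, 0, 0], [0, 0, 0], [0, 0, 0]])

```text
t: 24.35
ee_pos: [0.5803, 0.14, 0.1036]
orientation: [-0.062, 0.705, -0.062, -0.704]
ft_force: [-0.4, 0.4, -1.8]
opening: 0.0357
```

Run:
```python
from h import *
show();plan([0.5797,0.1389,0.0949],np.radians(-190.1),maxmm=45)
```

```text
t 24.35 p [0.5803 0.14   0.1036] zyaw 169.92 F [-0.4  0.4 -1.8] open 0.0357 q6 [ 0.15  0.21  1.91 -0.    1.01  1.89]
1 rows; d mm [-0.6 -1.1 -8.7] rv deg [ 0.02 -0.12  0.04]
delta_pos [[0.0291, 0.0042, 0.0015]]
dr [[0.0005, -0.0027, 0.0009]]
```

play_rows(delta_pos=[[0.013, 0.004, 0.001], [0.01, 0, 0], [0.004, 0, 0], [0, 0, 0], [0, 0, 0]], dr=[[0, 0, 0], [0, 0, 0], [0, 0, 0], [0, 0, 0], [0, 0, 0]])

```text
t: 24.98
ee_pos: [0.5792, 0.1388, 0.0944]
orientation: [-0.062, 0.704, -0.062, -0.704]
ft_force: [-2.2, 0.2, 2.5]
opening: 0.0353
```

Run:
```python
from h import *
show()
```

```text
t 24.98 p [0.5792 0.1388 0.0944] zyaw 169.92 F [-2.2  0.2  2.5] open 0.0353 q6 [0.15 0.22 1.92 0.   1.   1.89]
```

Touching the floor at the predicted height. Release, lift.

play_rows(delta_pos=[[0, 0, 0], [0, 0, 0], [0, 0, 0], [0, 0, 0], [0, 0, 0]], dr=[[0, 0, 0], [0, 0, 0], [0, 0, 0], [0, 0, 0], [0, 0, 0]], claw=0)

```text
t: 25.6
ee_pos: [0.5792, 0.1388, 0.0942]
orientation: [-0.062, 0.704, -0.062, -0.704]
ft_force: [0.1, 0.8, -0.4]
opening: 0.0856
```

play_rows(delta_pos=[[-0.05, 0, 0], [-0.1, 0, 0], [-0.16, 0, 0], [-0.12, 0, 0], [0, 0, 0]], dr=[[0, 0, 0], [0, 0, 0], [0, 0, 0], [0, 0, 0], [0, 0, 0]])

```text
t: 26.22
ee_pos: [0.5813, 0.1391, 0.2291]
orientation: [-0.063, 0.708, -0.061, -0.701]
ft_force: [0.6, -0.6, -0.4]
opening: 0.0851
```

Run:
```python
from h import *
show()
cv2.imwrite("pics/w14.png",eyes.grab_frame("wrist")[:,:,::-1])
plan([0.449,-0.1848,0.19],np.radians(-177),maxmm=52)
```

```text
t 26.23 p [0.5813 0.1391 0.2291] zyaw 169.92 F [ 0.6 -0.6 -0.4] open 0.0851 q6 [0.15 0.06 1.84 0.   1.22 1.89]
7 rows; d mm [-131.2 -323.7  -36.4] rv deg [-13.08  -0.29   0.06]
delta_pos [[0.0169, 0.1627, 0.0346], [0.0169, 0.1615, 0.0399], [0.017, 0.1601, 0.0451], [0.017, 0.1586, 0.0503], [0.0171, 0.1568, 0.0554]]
dr [[-0.0415, -0.0009, 0.0002], [-0.0415, -0.0009, 0.0002], [-0.0415, -0.0009, 0.0002], [-0.0415, -0.0009, 0.0002], [-0.0415, -0.0009, 0.0002]]
delta_pos [[0.0172, 0.155, 0.0605], [0.0172, 0.1529, 0.0655]]
dr [[-0.0415, -0.0009, 0.0002], [-0.0415, -0.0009, 0.0002]]
```

View pics/w14.png

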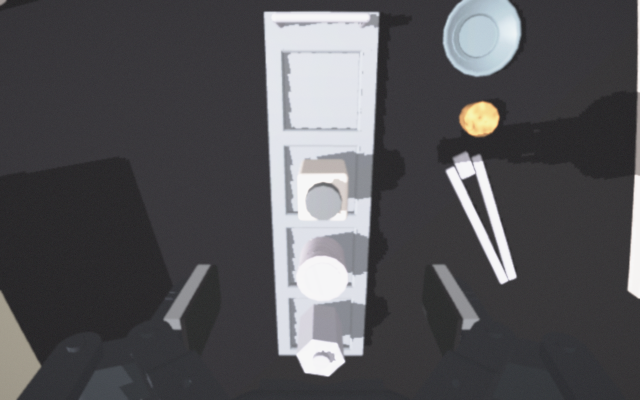

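play_rows(delta_pos=[[0, 0.115, 0.025], [0, 0.168, 0.038], [0, 0.168, 0.045], [0.015, 0.167, 0.05], [0.02, 0.165, 0.056]], dr=[[-0.041, 0, 0], [-0.041, 0, 0], [-0.041, 0, 0], [-0.041, 0, 0], [-0.042, 0, 0]])

```text
t: 26.9
ee_pos: [0.4887, -0.0893, 0.2115]
orientation: [0.005, -0.706, 0.004, 0.708]
ft_force: [0.6, -0.3, 0.3]
opening: 0.085
```

play_rows(delta_pos=[[0.025, 0.16, 0.062], [0.03, 0.11, 0.05], [0.03, 0.057, 0.025], [0, 0, 0], [0, 0, 0]], dr=[[-0.042, 0, 0], [-0.042, 0, 0], [0, 0, 0], [0, 0, 0], [0, 0, 0]])

```text
t: 27.52
ee_pos: [0.4497, -0.1861, 0.1868]
orientation: [-0.018, -0.707, -0.019, 0.707]
ft_force: [1.0, -0.4, 0.1]
opening: 0.0853
```

Run:
```python
from h import *
show()
plan([0.449,-0.1848,0.102],np.radians(-177),maxmm=45)
```

```text
t 27.52 p [ 0.4497 -0.1861  0.1868] zyaw -177.03 F [ 1.  -0.4  0.1] open 0.0853 q6 [-0.5  -0.14  2.12  0.    1.16  1.02]
2 rows; d mm [ -0.7   1.3 -84.8] rv deg [-0.03  0.05  0.05]
delta_pos [[0.1413, -0.0021, 0.001], [0.1413, -0.0021, 0.0011]]
dr [[-0.0003, 0.0005, 0.0005], [-0.0003, 0.0005, 0.0005]]
```

play_rows(delta_pos=[[0.08, -0.003, 0], [0.11, 0, 0], [0.07, 0, 0], [0.02, 0, 0], [0, 0, 0]], dr=[[0, 0, 0], [0, 0, 0], [0, 0, 0], [0, 0, 0], [0, 0, 0]])

```text
t: 28.15
ee_pos: [0.4502, -0.1853, 0.1035]
orientation: [0.019, 0.707, 0.019, -0.707]
ft_force: [-0.2, -0.3, -0.3]
opening: 0.0856
```

play_rows(delta_pos=[[0, 0, 0], [0, 0, 0]], dr=[[0, 0, 0], [0, 0, 0]])

```text
t: 28.4
ee_pos: [0.4505, -0.186, 0.1043]
orientation: [0.019, 0.707, 0.018, -0.706]
ft_force: [-0.8, -0.4, -0.4]
opening: 0.0853
```

Run:
```python
from h import *
show()
plan([0.449,-0.1848,0.102],np.radians(-177),maxmm=45)
cv2.imwrite("pics/w15.png",eyes.grab_frame("wrist")[:,:,::-1])
```

```text
t 28.4 p [ 0.4505 -0.186   0.1043] zyaw -177.03 F [-0.8 -0.4 -0.4] open 0.0853 q6 [-0.5  -0.02  2.16  0.    1.    1.02]
1 rows; d mm [-1.5  1.2 -2.3] rv deg [-0.03 -0.1  -0.06]
delta_pos [[0.0077, -0.0042, 0.0047]]
dr [[-0.0006, -0.0022, -0.0013]]
```

View pics/w15.png

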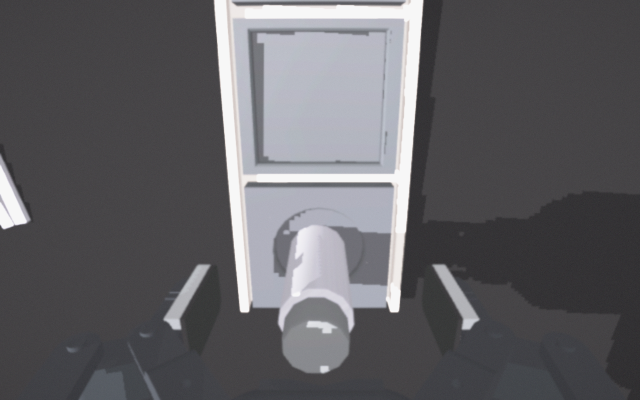

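Tube centred at u≈316. Grip.

play_rows(delta_pos=[[0.006, -0.004, 0.005], [0, 0, 0], [0, 0, 0], [0, 0, 0], [0, 0, 0]], dr=[[0, 0, 0], [0, 0, 0], [0, 0, 0], [0, 0, 0], [0, 0, 0]], claw=1, newtons=40)

```text
t: 29.08
ee_pos: [0.4483, -0.1846, 0.1015]
orientation: [0.018, 0.707, 0.018, -0.707]
ft_force: [0.1, 0.4, 0.3]
opening: 0.0271
```

play_rows(delta_pos=[[0, 0, 0], [0, 0, 0], [0, 0, 0], [0, 0, 0]], dr=[[0, 0, 0], [0, 0, 0], [0, 0, 0], [0, 0, 0]])

```text
t: 29.58
ee_pos: [0.4483, -0.1846, 0.1015]
orientation: [0.018, 0.707, 0.018, -0.707]
ft_force: [0.6, 0.6, 1.4]
opening: 0.0272
```

Run:
```python
from h import *
show()
```

```text
t 29.57 p [ 0.4483 -0.1846  0.1015] zyaw -177.03 F [0.6 0.6 1.4] open 0.0272 q6 [-0.5  -0.02  2.17 -0.    0.99  1.02]
```

play_rows(delta_pos=[[-0.05, 0, 0], [-0.15, 0, 0], [-0.15, 0, 0], [-0.06, 0, 0], [0, 0, 0]], dr=[[0, 0, 0], [0, 0, 0], [0, 0, 0], [0, 0, 0], [0, 0, 0]])

```text
t: 30.2
ee_pos: [0.4487, -0.1848, 0.2256]
orientation: [0.019, 0.708, 0.018, -0.706]
ft_force: [0.3, -0.2, -1.9]
opening: 0.0272
```

Run:
```python
from h import *
show();plan([0.6503,0.126,0.22],np.radians(-185),maxmm=50)
cv2.imwrite("pics/w16.png",eyes.grab_frame("wrist")[:,:,::-1])
```

```text
t 30.2 p [ 0.4487 -0.1848  0.2256] zyaw -177.03 F [ 0.3 -0.2 -1.9] open 0.0272 q6 [-0.5  -0.19  2.09 -0.    1.24  1.02]
8 rows; d mm [201.6 310.8  -5.6] rv deg [ 7.97 -0.14 -0.07]
delta_pos [[0.0024, -0.125, -0.0906], [0.0024, -0.1265, -0.0884], [0.0023, -0.1281, -0.0862], [0.0023, -0.1295, -0.084], [0.0023, -0.131, -0.0817]]
dr [[0.0221, -0.0004, -0.0002], [0.0221, -0.0004, -0.0002], [0.0221, -0.0004, -0.0002], [0.0221, -0.0004, -0.0002], [0.0221, -0.0004, -0.0002]]
delta_pos [[0.0023, -0.1324, -0.0794], [0.0023, -0.1337, -0.0771], [0.0023, -0.135, -0.0748]]
dr [[0.0221, -0.0004, -0.0002], [0.0221, -0.0004, -0.0002], [0.0221, -0.0004, -0.0002]]
```

View pics/w16.png

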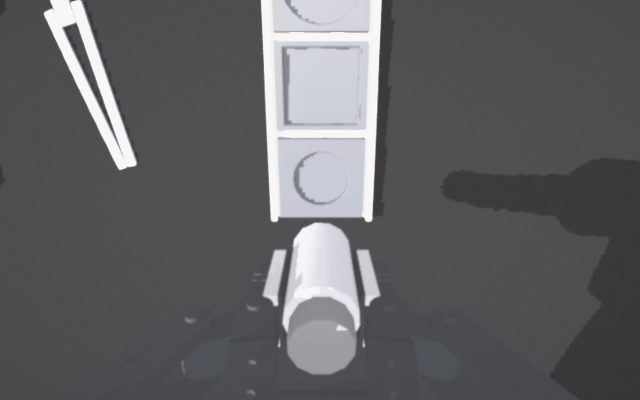

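play_rows(delta_pos=[[0, -0.085, -0.06], [0, -0.127, -0.09], [0, -0.13, -0.087], [0, -0.132, -0.085], [0, -0.133, -0.083]], dr=[[0.022, 0, 0], [0.022, 0, 0], [0.022, 0, 0], [0.022, 0, 0], [0.022, 0, 0]])

```text
t: 30.88
ee_pos: [0.5664, 0.0008, 0.221]
orientation: [0.013, -0.705, 0.012, 0.709]
ft_force: [0.1, -0.7, -1.6]
opening: 0.027
```

play_rows(delta_pos=[[0, -0.135, -0.081], [0, -0.135, -0.078], [0, -0.1, -0.057], [0, -0.063, -0.036], [0, 0, 0]], dr=[[0.022, 0, 0], [0.022, 0, 0], [0.022, 0, 0], [0, 0, 0], [0, 0, 0]])

```text
t: 31.5
ee_pos: [0.6495, 0.1255, 0.2222]
orientation: [0.03, -0.705, 0.03, 0.708]
ft_force: [0.1, -0.9, -1.5]
opening: 0.0274
```

play_rows(delta_pos=[[0, 0, 0], [0, 0, 0]], dr=[[0, 0, 0], [0, 0, 0]])

```text
t: 31.75
ee_pos: [0.6493, 0.1238, 0.2242]
orientation: [0.031, -0.706, 0.031, 0.707]
ft_force: [1.0, -0.2, -1.8]
opening: 0.027
```

Run:
```python
from h import *
show();plan([0.6503,0.126,0.1],np.radians(-185),maxmm=45)
```

```text
t 31.75 p [0.6493 0.1238 0.2242] zyaw 174.98 F [ 1.  -0.2 -1.8] open 0.027 q6 [ 0.11  0.21  1.69 -0.    1.24  1.77]
3 rows; d mm [   1.     2.2 -124.2] rv deg [-0.02  0.03 -0.02]
delta_pos [[0.138, -0.0026, -0.0009], [0.138, -0.0026, -0.0009], [0.138, -0.0026, -0.0009]]
dr [[-0.0001, 0.0002, -0.0001], [-0.0001, 0.0002, -0.0001], [-0.0001, 0.0002, -0.0001]]
```

play_rows(delta_pos=[[0.08, -0.005, -0.002], [0.125, 0, 0], [0.125, 0, 0], [0.055, 0, 0], [0.015, 0, 0]], dr=[[0, 0, 0], [0, 0, 0], [0, 0, 0], [0, 0, 0], [0, 0, 0]])

```text
t: 32.38
ee_pos: [0.6501, 0.1258, 0.1037]
orientation: [0.031, -0.706, 0.031, 0.707]
ft_force: [-0.5, 0.3, -1.2]
opening: 0.0267
```

play_rows(delta_pos=[[0, 0, 0], [0, 0, 0], [0, 0, 0]], dr=[[0, 0, 0], [0, 0, 0], [0, 0, 0]])

```text
t: 32.75
ee_pos: [0.6512, 0.1264, 0.1059]
orientation: [-0.031, 0.707, -0.03, -0.706]
ft_force: [-0.1, 0.1, -0.9]
opening: 0.0271
```

Run:
```python
from h import *
show();plan([0.6503,0.126,0.097],np.radians(-185),maxmm=45)
```

```text
t 32.75 p [0.6512 0.1264 0.1059] zyaw 175.05 F [-0.1  0.1 -0.9] open 0.0271 q6 [0.11 0.34 1.75 0.   1.05 1.77]
1 rows; d mm [-0.9 -0.4 -8.9] rv deg [ 0.05 -0.13  0.03]
delta_pos [[0.0296, 0.0016, 0.0031]]
dr [[0.0011, -0.0028, 0.0006]]
```

play_rows(delta_pos=[[0.013, 0.001, 0.002], [0.01, 0, 0], [0.004, 0, 0], [0, 0, 0], [0, 0, 0]], dr=[[0, 0, 0], [0, 0, 0], [0, 0, 0], [0, 0, 0], [0, 0, 0]])

```text
t: 33.38
ee_pos: [0.65, 0.1261, 0.0966]
orientation: [-0.031, 0.707, -0.031, -0.706]
ft_force: [-2.4, 0.5, 2.2]
opening: 0.0271
```

Run:
```python
from h import *
show()
```

```text
t 33.38 p [0.65   0.1261 0.0966] zyaw 175.05 F [-2.4  0.5  2.2] open 0.0271 q6 [0.11 0.35 1.76 0.   1.04 1.77]
```

play_rows(delta_pos=[[0, 0, 0], [0, 0, 0], [0, 0, 0], [0, 0, 0], [0, 0, 0]], dr=[[0, 0, 0], [0, 0, 0], [0, 0, 0], [0, 0, 0], [0, 0, 0]], claw=0)

```text
t: 34.0
ee_pos: [0.6499, 0.126, 0.0963]
orientation: [-0.031, 0.706, -0.031, -0.706]
ft_force: [0.2, 0.3, -0.3]
opening: 0.0854
```

play_rows(delta_pos=[[-0.05, 0, 0], [-0.1, 0, 0], [-0.16, 0, 0], [-0.17, 0, 0], [-0.12, 0, 0]], dr=[[0, 0, 0], [0, 0, 0], [0, 0, 0], [0, 0, 0], [0, 0, 0]])

```text
t: 34.62
ee_pos: [0.6505, 0.1261, 0.281]
orientation: [-0.031, 0.708, -0.03, -0.705]
ft_force: [1.3, 0.3, 0.5]
opening: 0.0856
```

play_rows(delta_pos=[[0, 0, 0], [0, 0, 0], [0, 0, 0]], dr=[[0, 0, 0], [0, 0, 0], [0, 0, 0]])

```text
t: 35.0
ee_pos: [0.6491, 0.1259, 0.2742]
orientation: [0.03, -0.705, 0.031, 0.708]
ft_force: [-0.1, -0.4, -0.9]
opening: 0.0855
```

Run:
```python
from h import *
import pickle
st=show();im=eyes.grab_frame("wrist");pickle.dump(dict(st),open("w17.pkl","wb"))
cv2.imwrite("pics/w17.png",im[:,:,::-1])
cv2.imwrite("pics/w17z.png",cv2.resize(im[:,:,::-1][60:400,250:390],None,fx=1.75,fy=1.75,interpolation=2))
t=eyes.grab_frame("top");cv2.imwrite("pics/t17.png",t[:,:,::-1]);cv2.imwrite("pics/t17z.png",cv2.resize(t[120:275,165:375,::-1],None,fx=3.8,fy=3.8,interpolation=2))
s=eyes.grab_frame("scene");cv2.imwrite("pics/s17z.png",cv2.resize(s[140:360,190:490,::-1],None,fx=2.6,fy=2.6,interpolation=2))
```

```text
t 35.0 p [0.6491 0.1259 0.2742] zyaw 175.05 F [-0.1 -0.4 -0.9] open 0.0855 q6 [ 0.11  0.17  1.65 -0.    1.33  1.77]
```

View pics/w17.png

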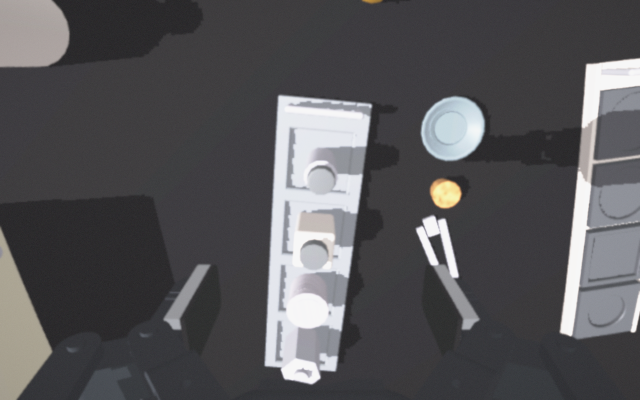

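View pics/t17z.png

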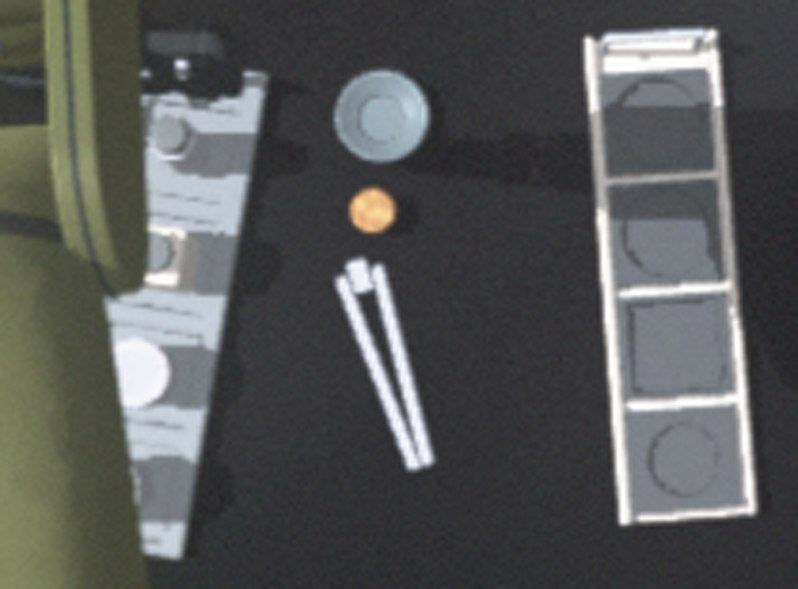

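View pics/s17z.png

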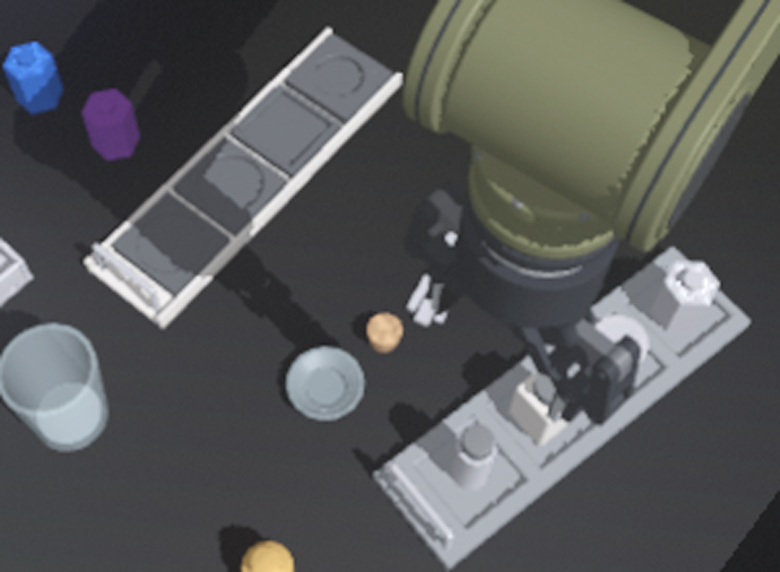

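Run:
```python
from h import *
import pickle
st=pickle.load(open("w17.pkl","rb"))
a=np.radians(-10.3);c=np.array([.5445,.1454]);e=np.array([np.cos(a),np.sin(a)]);f=np.array([-e[1],e[0]])
for n,uv,z,x in(("tube",(320.5,180),.076,.108),("sq",(314,255),.068,.036),("tin",(307.5,309),.046,-.036),("hex",(301,371),.056,-.108)):
    p=ray("wrist",uv,z,st)[0,:2]-c; print(n,"err mm",((p@e-x)*1000).round(1),(p@f*1000).round(1))
```

```text
tube err mm 0.5 -0.3
sq err mm 2.1 -1.3
tin err mm 1.2 -0.8
hex err mm 2.5 0.0
```

All within about 2.5 mm of the seat middles and upright, and the gripper is clear. Handing in.

Run:
```python
from h import *
print(ctrl.hand_in())
```

```text
the job is handed in; nothing more can be done
None
```

All four jars are in the feed rack in reversed order, and I handed the job in at about 35 s of the 120 s limit. From the seat farthest from the rack's handle to the nearest, they are hex pot, tin, square bottle, tube.

**Last checks:**
- The final wrist view shows all four jars upright. Each is within about 2.5 mm of its seat's middle, going by points read off that one picture by eye.
- The final overhead and scene views show all four inserts in the storage tray empty. In both, the arm hides part of the rack.
- The tin, bottle and tube touched down at the expected heights, with 2–6 N of contact force. The hex pot did not press on the floor before release; it was let go within about 1 mm of the seat floor.
- At the end the gripper was open, about 18 cm above the rack and touching nothing.

**One measurement disagreed:** taking the middle of the rack's outline as the middle of the seat row put the seats about 11 mm too far toward the handle. All three cameras showed the seats themselves nearer the robot, so I used those positions.

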